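# Put the food scoops away in their clip drawer

## Task

Pull the drawer of the low steel unit out to its stop, then put every scoop that lies on the bench away in it: each upright in a place of its own with the bowl towards the back, its handle pushed down until it snaps fully home in both spring clips. When all are in, push the drawer fully shut; leave the other things on the bench where they stand.

Things in the scene. Friction and masses are not known exactly. Their poses are not given: they have to be found in the camera images.
- scoop_a_grip (a point): loose aluminium food scoop, 166 mm long, 100 g: straight round handle 22 mm thick, 98 mm long; open trough bowl 68 mm long, 58 mm wide, 42 mm tall, flat underside; it balances just inside the bowl. This point: middle of the handle on its axis, 30 mm above what the bowl stands on; +x along the handle to the bowl, whose back plate is 46 mm away; z up when upright. None if absent.
- scoop_b_grip (a point): loose aluminium food scoop, 170 mm long, 110 g: straight round handle 22 mm thick, 98 mm long; open trough bowl 72 mm long, 62 mm wide, 42 mm tall, flat underside; it balances just inside the bowl. This point: middle of the handle on its axis, 30 mm above what the bowl stands on; +x along the handle to the bowl, whose back plate is 46 mm away; z up when upright. None if absent.
- scoop_c_grip (a point): loose aluminium food scoop, 174 mm long, 120 g: straight round handle 22 mm thick, 98 mm long; open trough bowl 76 mm long, 66 mm wide, 42 mm tall, flat underside; it balances just inside the bowl. This point: middle of the handle on its axis, 30 mm above what the bowl stands on; +x along the handle to the bowl, whose back plate is 46 mm away; z up when upright. None if absent.
- scoop_d_grip (a point): loose aluminium food scoop, 178 mm long, 130 g: straight round handle 22 mm thick, 98 mm long; open trough bowl 80 mm long, 70 mm wide, 42 mm tall, flat underside; it balances just inside the bowl. This point: middle of the handle on its axis, 30 mm above what the bowl stands on; +x along the handle to the bowl, whose back plate is 46 mm away; z up when upright. None if absent.
- drawer (a joint): how far the drawer is pulled out, m: 0 shut, 0.21 at its stop, where all but the last 25 mm of its floor lies clear of the housing. It stays where it is left (about 4 N of friction). The fixed steel unit is 356 mm wide, 265 deep, 100 tall; on the back of its top, from 150 mm behind the front, a carton stands 50 mm high.
- drawer_handle (a point): middle of the drawer's dark, level bar handle, 11 mm thick, 130 mm long along y, axis 35 mm off the drawer's front (30 mm free behind it), 20 mm below the unit's top. +x of this point leads into the unit (the drawer comes out to -x), y to the left, z up. In this frame, moving with the drawer, a scoop's handle middle when fully home: x 119 mm, z -32 mm, y 120, 40, -40 or -120 mm (four places).
- drawer_front (a point): middle of the top edge of the drawer's front panel (14 mm thick, 84 mm tall); same axes as drawer_handle. In the drawer each of the four places, side by side, has two spring clips open upward, 31 mm before and behind the home point, 12 mm wide, 50 mm free between them for fingers; lips 8 mm above that point, 16 mm apart, flared up to 18 mm above it. The side walls reach 36 mm above it.
- clip_bed (a point): a point on the drawer's floor 10 mm behind its front wall, midway across. Home: handle along the drawer's x, bowl to +x, standing on this floor, handle middle 30 mm above it. A handle merely laid on the clips stays some 17 to 23 mm too high, the bowl drooping, until its middle is pushed straight down (5 N from a droop, up to 15 N when level): it then snaps under both pairs of lips and is held.
- fish_can: flat round fish can, 84 mm across, 42 mm tall; a bystander. Its origin is the middle of its underside.
- pea_can: round food can, 74 mm across, 75 mm tall; a bystander. Its origin is the middle of its underside.
- bowl: small round steel bowl, 110 mm across, 42 mm tall; a bystander. Its origin is the middle of its underside.
- corn_can: round food can, 74 mm across, 110 mm tall; a bystander. Its origin is the middle of its underside.
- oil: bottle of oil, 72 mm across, 190 mm tall; a bystander. Its origin is the middle of its underside.
- jar: glass jar with a lid, 80 mm across, 100 mm tall; a bystander. Its origin is the middle of its underside.
Not all that is in view belongs to the job. What is shaped like the part that bears scoop_b_grip but turquoise is not meant.

How it is judged (in metres and radians):
On the way, in this order (a step that is already met when the one before it is completed fails the run):
1. the drawer is pulled out to its stop (value of joint drawer above 0.202 m), for 0.2 s.
2. every scoop present is snapped home in a place of the drawer (((x of scoop_a_grip in the frame of drawer_handle between 0.105 and 0.133 m and y of scoop_a_grip in the frame of drawer_handle between 0.115 and 0.125 m and z of scoop_a_grip in the frame of drawer_handle between -0.036 and -0.028 m and angle between the x axis of scoop_a_grip and the x axis of drawer_handle, either way round below 0.09 rad and angle between scoop_a_grip's own z axis and vertical below 0.3 rad) or (x of scoop_a_grip in the frame of drawer_handle between 0.105 and 0.133 m and y of scoop_a_grip in the frame of drawer_handle between 0.035 and 0.045 m and z of scoop_a_grip in the frame of drawer_handle between -0.036 and -0.028 m and angle between the x axis of scoop_a_grip and the x axis of drawer_handle, either way round below 0.09 rad and angle between scoop_a_grip's own z axis and vertical below 0.3 rad) or (x of scoop_a_grip in the frame of drawer_handle between 0.105 and 0.133 m and y of scoop_a_grip in the frame of drawer_handle between -0.045 and -0.035 m and z of scoop_a_grip in the frame of drawer_handle between -0.036 and -0.028 m and angle between the x axis of scoop_a_grip and the x axis of drawer_handle, either way round below 0.09 rad and angle between scoop_a_grip's own z axis and vertical below 0.3 rad) or (x of scoop_a_grip in the frame of drawer_handle between 0.105 and 0.133 m and y of scoop_a_grip in the frame of drawer_handle between -0.125 and -0.115 m and z of scoop_a_grip in the frame of drawer_handle between -0.036 and -0.028 m and angle between the x axis of scoop_a_grip and the x axis of drawer_handle, either way round below 0.09 rad and angle between scoop_a_grip's own z axis and vertical below 0.3 rad)) and ((x of scoop_b_grip in the frame of drawer_handle between 0.105 and 0.133 m and y of scoop_b_grip in the frame of drawer_handle between 0.115 and 0.125 m and z of scoop_b_grip in the frame of drawer_handle between -0.036 and -0.028 m and angle between the x axis of scoop_b_grip and the x axis of drawer_handle, either way round below 0.09 rad and angle between scoop_b_grip's own z axis and vertical below 0.3 rad) or (x of scoop_b_grip in the frame of drawer_handle between 0.105 and 0.133 m and y of scoop_b_grip in the frame of drawer_handle between 0.035 and 0.045 m and z of scoop_b_grip in the frame of drawer_handle between -0.036 and -0.028 m and angle between the x axis of scoop_b_grip and the x axis of drawer_handle, either way round below 0.09 rad and angle between scoop_b_grip's own z axis and vertical below 0.3 rad) or (x of scoop_b_grip in the frame of drawer_handle between 0.105 and 0.133 m and y of scoop_b_grip in the frame of drawer_handle between -0.045 and -0.035 m and z of scoop_b_grip in the frame of drawer_handle between -0.036 and -0.028 m and angle between the x axis of scoop_b_grip and the x axis of drawer_handle, either way round below 0.09 rad and angle between scoop_b_grip's own z axis and vertical below 0.3 rad) or (x of scoop_b_grip in the frame of drawer_handle between 0.105 and 0.133 m and y of scoop_b_grip in the frame of drawer_handle between -0.125 and -0.115 m and z of scoop_b_grip in the frame of drawer_handle between -0.036 and -0.028 m and angle between the x axis of scoop_b_grip and the x axis of drawer_handle, either way round below 0.09 rad and angle between scoop_b_grip's own z axis and vertical below 0.3 rad)) and ((x of scoop_c_grip in the frame of drawer_handle between 0.105 and 0.133 m and y of scoop_c_grip in the frame of drawer_handle between 0.115 and 0.125 m and z of scoop_c_grip in the frame of drawer_handle between -0.036 and -0.028 m and angle between the x axis of scoop_c_grip and the x axis of drawer_handle, either way round below 0.09 rad and angle between scoop_c_grip's own z axis and vertical below 0.3 rad) or (x of scoop_c_grip in the frame of drawer_handle between 0.105 and 0.133 m and y of scoop_c_grip in the frame of drawer_handle between 0.035 and 0.045 m and z of scoop_c_grip in the frame of drawer_handle between -0.036 and -0.028 m and angle between the x axis of scoop_c_grip and the x axis of drawer_handle, either way round below 0.09 rad and angle between scoop_c_grip's own z axis and vertical below 0.3 rad) or (x of scoop_c_grip in the frame of drawer_handle between 0.105 and 0.133 m and y of scoop_c_grip in the frame of drawer_handle between -0.045 and -0.035 m and z of scoop_c_grip in the frame of drawer_handle between -0.036 and -0.028 m and angle between the x axis of scoop_c_grip and the x axis of drawer_handle, either way round below 0.09 rad and angle between scoop_c_grip's own z axis and vertical below 0.3 rad) or (x of scoop_c_grip in the frame of drawer_handle between 0.105 and 0.133 m and y of scoop_c_grip in the frame of drawer_handle between -0.125 and -0.115 m and z of scoop_c_grip in the frame of drawer_handle between -0.036 and -0.028 m and angle between the x axis of scoop_c_grip and the x axis of drawer_handle, either way round below 0.09 rad and angle between scoop_c_grip's own z axis and vertical below 0.3 rad)) and ((x of scoop_d_grip in the frame of drawer_handle between 0.105 and 0.133 m and y of scoop_d_grip in the frame of drawer_handle between 0.115 and 0.125 m and z of scoop_d_grip in the frame of drawer_handle between -0.036 and -0.028 m and angle between the x axis of scoop_d_grip and the x axis of drawer_handle, either way round below 0.09 rad and angle between scoop_d_grip's own z axis and vertical below 0.3 rad) or (x of scoop_d_grip in the frame of drawer_handle between 0.105 and 0.133 m and y of scoop_d_grip in the frame of drawer_handle between 0.035 and 0.045 m and z of scoop_d_grip in the frame of drawer_handle between -0.036 and -0.028 m and angle between the x axis of scoop_d_grip and the x axis of drawer_handle, either way round below 0.09 rad and angle between scoop_d_grip's own z axis and vertical below 0.3 rad) or (x of scoop_d_grip in the frame of drawer_handle between 0.105 and 0.133 m and y of scoop_d_grip in the frame of drawer_handle between -0.045 and -0.035 m and z of scoop_d_grip in the frame of drawer_handle between -0.036 and -0.028 m and angle between the x axis of scoop_d_grip and the x axis of drawer_handle, either way round below 0.09 rad and angle between scoop_d_grip's own z axis and vertical below 0.3 rad) or (x of scoop_d_grip in the frame of drawer_handle between 0.105 and 0.133 m and y of scoop_d_grip in the frame of drawer_handle between -0.125 and -0.115 m and z of scoop_d_grip in the frame of drawer_handle between -0.036 and -0.028 m and angle between the x axis of scoop_d_grip and the x axis of drawer_handle, either way round below 0.09 rad and angle between scoop_d_grip's own z axis and vertical below 0.3 rad))), for 0.2 s.
At the end, for the whole second after the job is handed in: The drawer is shut (less than 10 mm out) and every scoop present rests in a place of its own in it, snapped home in both clips: the middle of its handle within 4 mm in height, 5 mm sideways and 14 mm lengthwise of the home point, in line within 5 degrees, upright within 17 degrees, and at rest (all of step 2 and linear speed of each of scoop_a, scoop_b, scoop_c, scoop_d below 0.02 m/s and value of joint drawer below 0.01 m); the robot touches nothing.
It fails at once if a bystander is pushed more than 50 mm from its place or tipped over (distance of any of fish_can, pea_can, bowl, corn_can, oil, jar from where it was at the start of the episode above 0.05 m or angle between any of fish_can, pea_can, bowl, corn_can, oil, jar's own z axis and vertical above 0.6 rad).
Of scoop_a, scoop_b, scoop_c, scoop_d only 3 to 4 are there at a start; the rules pass over those that are not, and their reading is None.
At some moment in a run one of scoop_a, scoop_b, scoop_c, scoop_d may be knocked a few centimetres aside while the robot is not near it.
Once in a run the grip may slacken for a moment while it holds something.
It also fails if it takes over 210 s, if anything falls off the work surface, if the arm or the gripper's body presses on something with over 40 N, if the wrist force passes 120 N, or if a joint passes its speed limit or range.

## Robot

A 7-joint arm with a two-finger parallel gripper is mounted at the origin on the work surface. World frame = base frame: x ahead of the robot, y to its left, z up, the work surface at z = 0. Lengths are in m, angles in degrees, forces in N, time in s.
With the tool pointing down it reaches from about 0.425 to 0.825 m from the base axis. Payload 3.6 kg.
Tool frame: the origin (TCP) lies on the centre line of the jaws, within the pads' length; the fingertips stand 25 mm ahead of it and the grasp point (between the pads) lies 6 mm ahead of it; z points along the fingers, x is the direction in which the jaws open and shut, and the axes are right-handed (so a half turn about z gives the same grasp; the last joint's range is limited). The gripper opens to 93 mm and grips with 3 to 60 N. Pads are 15 mm wide; open, the fingers measure 128 mm over their backs; the gripper's body (75 mm by 188 mm) begins 65 mm behind the grasp point.
Start: joints at [-74.456, 35.231, -0.722, 81.555, 0.464, 63.22, -2.315], TCP at [0.191, 0.621, 0.244] pointing down, gripper open.
Joint ranges: [-178.69, 178.69], [-17.37, 117.87], [-77.05, 75.6], [15.02, 138.74], [-78.02, 258.01], [0.78, 113.62], [-162.83, 162.83]. Speed limits (degrees/s): [159.86, 159.86, 180, 180, 180, 180, 180].

## Interface

Orientations are given as [roll, pitch, yaw] about the fixed x, y, z axes, in that order (R = Rz(yaw) Ry(pitch) Rx(roll)).
In Python, from rig import r, imaging gives the robot as it stands.
- The arm moves only by the tool move_arm, never from a script. Its argument "series" is a list of rows, each a list of 3 entries, a list of its own where there are three numbers: the shift along the tool's x, y, z scaled (see below), then the turn, a rotation vector about the tool's x, y, z scaled (see below), then the closure, from 0 (fully open) to 1 (shut). In form: [[[x, y, z], [rx, ry, rz], hand], ...]. A call has 1 to 5 rows; each row shifts and turns the pose as measured when the row begins, along the tool's axes as they then stand; what a row does not reach is not made up. The controller multiplies each number of a shift by 500 mm and each number of a turn by 180 degrees. A row lasts 1/10 s, in which the tool goes at most 50 mm and 8.59 degrees, less where a joint would pass 70% of its speed; a pose out of reach is approached as far as the arm can. A call with a number of a shift or a turn outside -1 to 1 is refused whole. A call with a gripper value outside its range is refused whole. The fingers move at their own pace and stop on an object; "newtons" is the grip in N (left out, the last holds). Time passes only in rows, so rows that do not move let the fingers close. It gives the time, the measured TCP pose, the force and the opening at its end, in the units of the state.
- r.read_state(): the state, without advancing time (a new reading comes with each control period).
- imaging.get_image(name): name is "scene" or "top" or "wrist"; returns a dict with "frame" (400x640x3 uint8, red, green, blue), "K" (3x3 intrinsics, pixels), "R" (3x3) and "t" (3): a world point X has camera coordinates R X + t. Camera axes: x right, y down, z forward; pixel columns grow to the right and rows downward; lengths in m; the calibration is good to about 2 mm. A picture is of the moment at which its call begins. There is no depth.
- r.hand_in(): hands the job in, once; it reports no verdict.
The state is a dict: "clock": time; "q": joint angles; "joint_velocities": joint speeds; "effort": joint torques, N m; "position": TCP position; "eef_rot": TCP orientation; "force": force on the tool from outside, world axes, zero at the start; "moment": the same for the moment, N m; "grip_width": opening from 0.0 (shut) to 1.0 (fully open).
Only numpy, scipy, OpenCV 4.12 (cv2) and the standard library are available. Lean on these libraries where they do the work, as an engineer would, in place of code of your own. Each camera call takes 0.05 s, during which the arm holds its last target. There are 200 camera calls.

## Working session

There is one attempt and no reset: what is moved stays moved. The work goes in short steps, Python scripts to look and compute and a tool call to move; the robot and the scene stay as the last step left them, time stands still between calls to the robot, and variables do not carry over. Pictures are saved under pics/ and viewed, about 12 in all and at most 16, crops included, and the job is handed in when it is done.

Besides the shell and the picture viewer there is one more tool, called after "Request:" by a JSON object that holds its "op" and its "data". move_arm: Moves the arm, as the interface text tells. Its arguments: {"type":"object","properties":{"series":{"type":"array","items":{"type":"array"}},"newtons":{"type":"number"}},"required":["series"]}

```bash
ls; mkdir -p pics
cat > h.py <<'E'
import numpy as np,cv2
from rig import r,imaging
def snap(name,fn=None):
    d=imaging.get_image(name)
    if fn: cv2.imwrite('pics/'+fn,d['frame'][:,:,::-1])
    return d
def ray(d,u,v,z):
    K,R,t=map(np.array,(d['K'],d['R'],d['t']))
    c=-R.T@t; w=R.T@np.linalg.solve(K,np.array([u,v,1.]))
    return c+w*(z-c[2])/w[2]
def proj(d,X):
    K,R,t=map(np.array,(d['K'],d['R'],d['t'])); p=K@(R@np.array(X)+t); return p[:2]/p[2]
E
python3 - <<'E'
from h import *
import pickle
s=r.read_state()
print(s)
for n in('scene','top','wrist'):
    d=snap(n,n+'0.png'); pickle.dump(d,open(n+'0.pkl','wb')); print(n,np.array(d['K'])[[0,0,1],[0,2,2]],-np.array(d['R']).T@d['t'],np.array(d['R']).round(3).tolist())
E
```

```text
pics
{'clock': 0.0, 'q': array([-74.4566584 ,  35.28821184,  -0.72449066,  81.63951303,
         0.46483739,  63.21956941,  -2.31279344]), 'joint_velocities': array([-0.06597845, -0.07919284, -0.08158122, -0.01111742,  0.10132935,
       -0.04392486, -0.05165291]), 'effort': array([-2.77499357e-04, -4.58930326e+01,  2.08965037e-01, -1.65748000e+01,
       -6.10952382e-02,  2.03765812e-02,  2.36434689e-04]), 'position': array([0.19047845, 0.62071139, 0.24250324]), 'eef_rot': array([1.79998246e+02, 1.44404907e-01, 7.29457403e+01]), 'force': array([ 0.12932783,  0.557527  , -0.52431674]), 'moment': array([-0.01005342,  0.03534435,  0.01044192]), 'grip_width': 1.0011503849023393}
scene [377.93163054 316.40819041 201.36820864] [1.05952023 0.14516005 0.95475367] [[-0.45, 0.893, -0.002], [0.733, 0.368, -0.572], [-0.51, -0.258, -0.821]]
top [500.91284039 316.34573961 196.24822307] [ 0.20320543 -0.10744989  1.5892978 ] [[-0.001, -1.0, -0.002], [-0.976, 0.001, -0.218], [0.218, 0.002, -0.976]]
wrist [312.32170857 319.28641091 199.30378133] [0.11448261 0.64435876 0.38342182] [[0.293, 0.956, -0.002], [0.916, -0.28, 0.286], [0.273, -0.085, -0.958]]
```

View pics/scene0.png

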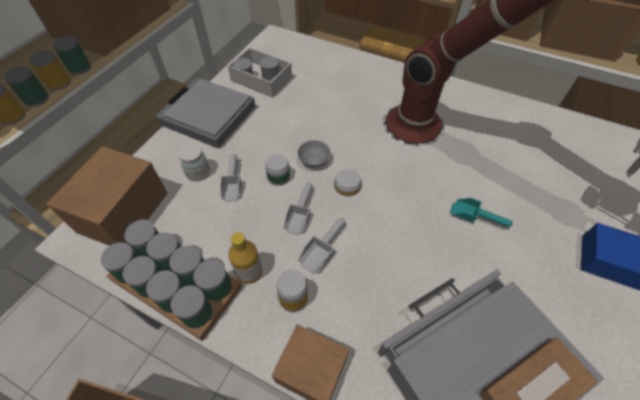

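View pics/top0.png

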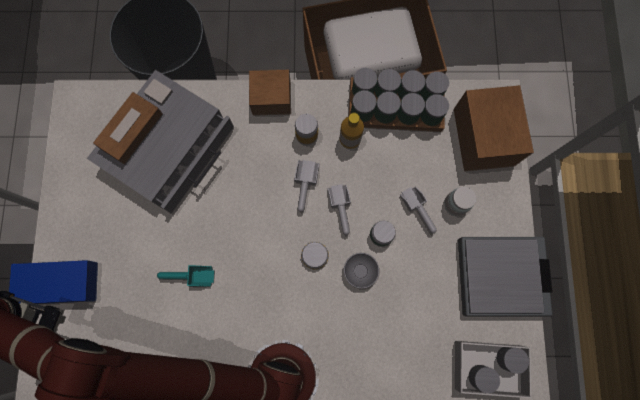

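Run:
```python
from h import *
import pickle
d=pickle.load(open('top0.pkl','rb'))
im=d['frame'][:,:,::-1]
cv2.imwrite('pics/a.png',cv2.resize(im[65:265,80:240],None,fx=3,fy=3,interpolation=3))
cv2.imwrite('pics/b.png',cv2.resize(im[110:290,280:480],None,fx=3.0,fy=3.0,interpolation=3))
a=cv2.imread('pics/a.png');b=cv2.imread('pics/b.png')
b=cv2.copyMakeBorder(b,0,60,0,0,0)
c=np.hstack([a,b]);c=c[:, :]
print(c.shape);cv2.imwrite('pics/ab.png',cv2.resize(c,None,fx=800/c.shape[1],fy=800/c.shape[1]))
```

```text
(600, 1080, 3)
```

View pics/ab.png

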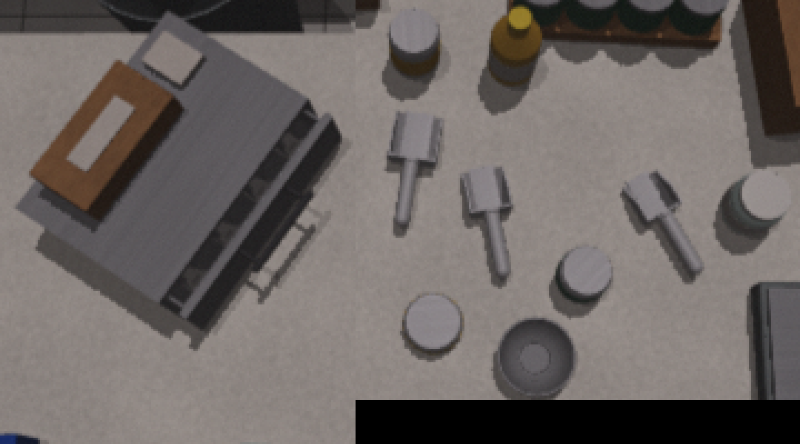

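Run:
```python
from h import *
import pickle
d=pickle.load(open('top0.pkl','rb'))
L=lambda x,y,z:ray(d,x/2.2222+80,y/2.2222+65,z)
Rr=lambda x,y,z:ray(d,(x-355.6)/2.2222+280,y/2.2222+110,z)
a=L(335,118,.1);b=L(185,315,.1);m=(a+b)/2
y=(a-b)/np.linalg.norm(a-b); print('panel',a,b,np.linalg.norm(a-b),m,'yaw of y',np.degrees(np.arctan2(y[1],y[0])))
x=np.array([y[1],-y[0],0]);print('xdir',x,np.degrees(np.arctan2(x[1],x[0])),'handle',m-x*.042)
for n,e,j in(('1',(401,222),(410,160)),('2',(503,275),(490,208)),('3',(697,270),(660,215))):
    e=Rr(*e,.03);j=Rr(*j,.03);u=(j-e)/np.linalg.norm(j-e);print(n,'mid',e+u*.049,np.linalg.norm(j-e),np.degrees(np.arctan2(u[1],u[0])))
for n,c,z in(('jarTL',(415,30),.1),('oil',(519,17),.18),('can',(585,268),.075),('flat',(432,320),.042),('bowl',(537,352),.042),('jarR',(762,195),.1),('unitcorner',(170,12),.1),('unitcorner',(18,208),.1),('unit front',(310,100),.1),('uf',(162,300),.1)): print(n,(L if n[0]=='u' else Rr)(*c,z))
```

```text
panel [0.78864989 0.16509067 0.1       ] [0.5034586  0.35957596 0.1       ] 0.3451935661944617 [0.64605424 0.26233331 0.1       ] yaw of y -34.29190787900001
xdir [-0.56340937 -0.82617788  0.        ] -124.29190787900001 handle [0.66971744 0.29703278 0.1       ]
1 mid [ 0.55538483 -0.06093833  0.03      ] 0.09203736835207829 -7.775021405939395
2 mid [ 0.47870376 -0.19014086  0.03      ] 0.09813158461271375 10.123863250733667
3 mid [ 0.47901642 -0.44718966  0.03      ] 0.09305119175173343 31.562409939896636
jarTL [ 0.77021224 -0.07486029  0.1       ]
oil [ 0.75803198 -0.21633814  0.18      ]
can [ 0.43345906 -0.30878555  0.075     ]
flat [ 0.36586554 -0.09860109  0.042     ]
bowl [ 0.32160848 -0.24346353  0.042     ]
jarR [ 0.53023148 -0.55076056  0.1       ]
unitcorner [0.95256951 0.41089283 0.1       ]
unitcorner [0.65604178 0.60276355 0.1       ]
unit front [0.8159604  0.20174722 0.1       ]
uf [0.52444865 0.39246765 0.1       ]
```

```bash
cat >> h.py <<'E'
from scipy.spatial.transform import Rotation as Ro
def plan(pos,yaw,pitch=0,hand=0,roll=180,step=.045):
    """rows from the present pose to pos (m), yaw (deg)"""
    s=r.read_state(); p=np.array(s['position']); A=Ro.from_euler('xyz',s['eef_rot'],degrees=True)
    B=Ro.from_euler('xyz',[roll,pitch,yaw],degrees=True)
    w=(A.inv()*B).as_rotvec(); 
    n=int(max(1,np.ceil(np.linalg.norm(np.array(pos)-p)/step),np.ceil(np.degrees(np.linalg.norm(w))/8.3)))
    print('now',p.round(4),np.round(s['eef_rot'],1),'F',np.round(s['force'],1),'t',s['clock'],'w',round(s['grip_width'],3),'n',n)
    q=w/n
    for i in range(n):
        C=A*Ro.from_rotvec(q*i)
        d=C.inv().apply((np.array(pos)-p)/n)/.5
        print([d.round(4).tolist(),(np.degrees(q)/180).round(4).tolist(),hand])
E
python3 -c "
from h import *
plan([.61,.21,.26],55.7,hand=.4)"
```

```text
now [0.1905 0.6209 0.2428] [1.80e+02 1.00e-01 7.29e+01] F [-0.2  0.6 -0.4] t 0.15 w 0.999 n 14
[[-0.0385, 0.0745, -0.0024], [0.0, 0.0, 0.0068], 0.4]
[[-0.0369, 0.0753, -0.0024], [0.0, 0.0, 0.0068], 0.4]
[[-0.0353, 0.0761, -0.0024], [0.0, 0.0, 0.0068], 0.4]
[[-0.0337, 0.0768, -0.0024], [0.0, 0.0, 0.0068], 0.4]
[[-0.032, 0.0775, -0.0024], [0.0, 0.0, 0.0068], 0.4]
[[-0.0303, 0.0782, -0.0024], [0.0, 0.0, 0.0068], 0.4]
[[-0.0286, 0.0788, -0.0024], [0.0, 0.0, 0.0068], 0.4]
[[-0.0269, 0.0794, -0.0024], [0.0, 0.0, 0.0068], 0.4]
[[-0.0252, 0.08, -0.0024], [0.0, 0.0, 0.0068], 0.4]
[[-0.0235, 0.0805, -0.0024], [0.0, 0.0, 0.0068], 0.4]
[[-0.0218, 0.081, -0.0024], [0.0, 0.0, 0.0068], 0.4]
[[-0.02, 0.0815, -0.0024], [0.0, 0.0, 0.0068], 0.4]
[[-0.0183, 0.0819, -0.0025], [0.0, 0.0, 0.0068], 0.4]
[[-0.0165, 0.0822, -0.0025], [0.0, 0.0, 0.0068], 0.4]
```

Request:
{"op": "move_arm", "data": {"series": [[[-0.0385, 0.0745, -0.0025], [0, 0, 0.007], 0.7], [[-0.037, 0.075, -0.0025], [0, 0, 0.007], 0.7], [[-0.0355, 0.076, -0.0025], [0, 0, 0.007], 0.7], [[-0.034, 0.077, -0.0025], [0, 0, 0.007], 0.7], [[-0.032, 0.0775, -0.0025], [0, 0, 0.007], 0.7]]}}

```text
clock: 0.65
position: [0.3357, 0.4749, 0.2453]
eef_rot: [-179.6, 0.3, 67.4]
force: [0.0, -0.1, 0.7]
grip_width: 0.626
```

Request:
{"op": "move_arm", "data": {"series": [[[-0.03, 0.078, -0.0025], [0, 0, 0.007], 0.7], [[-0.0285, 0.079, -0.0025], [0, 0, 0.007], 0.7], [[-0.027, 0.0795, -0.0025], [0, 0, 0.007], 0.7], [[-0.025, 0.08, -0.0025], [0, 0, 0.007], 0.7], [[-0.0235, 0.0805, -0.0025], [0, 0, 0.007], 0.7]]}}

```text
clock: 1.15
position: [0.4915, 0.3225, 0.2497]
eef_rot: [-179.6, 0.5, 60.9]
force: [-0.2, 0.6, 0.7]
grip_width: 0.302
```

Request:
{"op": "move_arm", "data": {"series": [[[-0.022, 0.081, -0.0025], [0, 0, 0.007], 0.7], [[-0.02, 0.0815, -0.0025], [0, 0, 0.007], 0.7], [[-0.018, 0.082, -0.0025], [0, 0, 0.007], 0.7], [[-0.0165, 0.082, -0.0025], [0, 0, 0.007], 0.7], [[0, 0, 0], [0, 0, 0], 0.7]]}}

```text
clock: 1.65
position: [0.6194, 0.1913, 0.2523]
eef_rot: [-179.9, 0.8, 55.0]
force: [-0.3, -1.3, -0.2]
grip_width: 0.299
```

Run:
```python
from h import *
import pickle
s=r.read_state();print(s['position'],s['eef_rot'],s['clock'],s['grip_width'],s['force'])
d=snap('wrist','w1.png');pickle.dump(d,open('w1.pkl','wb'))
```

```text
[0.6194148  0.1913108  0.25226753] [-179.86520529    0.7912384    55.00275625] 1.65 0.29863714640192146 [-0.29233317 -1.3011616  -0.19520628]
```

View pics/w1.png

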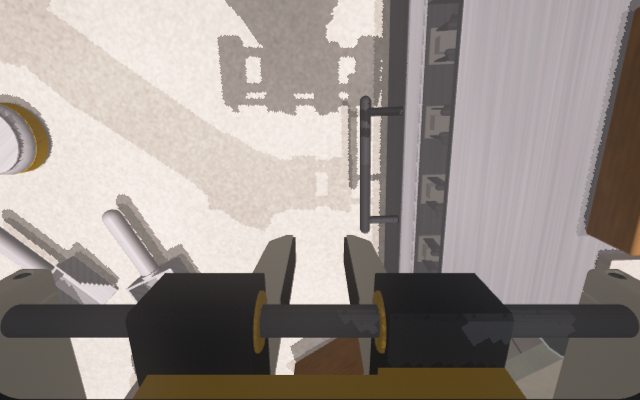

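Run:
```python
from h import *
import pickle
d=pickle.load(open('w1.pkl','rb'))
a=ray(d,366,101,.08);b=ray(d,366,229,.08);print(a,b,np.linalg.norm(a-b),(a+b)/2)
y=(a-b)/np.linalg.norm(a-b);print('yaw',np.degrees(np.arctan2(-y[0],y[1])))
for q in ((412,5),(402,270)): print(ray(d,*q,.1))
m=(a+b)/2
plan([m[0],m[1],.15],55.7,hand=.7)
```

```text
[0.57437882 0.27462574 0.08      ] [0.68504182 0.20399284 0.08      ] 0.13128331054662024 [0.62971032 0.23930929 0.08      ]
yaw 57.45112225500888
[0.53118945 0.34397031 0.1       ]
[0.73694588 0.21231361 0.1       ]
now [0.6172 0.195  0.2521] [-179.6    0.7   55.2] F [-0.8 -0.5 -0.5] t 1.7 w 0.3 n 3
[[0.0299, -0.0096, 0.0677], [-0.0007, 0.0013, -0.0009], 0.7]
[[0.0296, -0.0096, 0.0678], [-0.0007, 0.0013, -0.0009], 0.7]
[[0.0294, -0.0097, 0.0679], [-0.0007, 0.0013, -0.0009], 0.7]
```

Request:
{"op": "move_arm", "data": {"series": [[[0.03, -0.01, 0.068], [0, 0.001, -0.004], 0.7], [[0.03, -0.01, 0.068], [0, 0.001, -0.004], 0.7], [[0.03, -0.01, 0.06], [0, 0.001, -0.004], 0.7], [[0, 0, 0], [0, 0, 0], 0.7]]}}

```text
clock: 2.1
position: [0.6266, 0.2468, 0.1519]
eef_rot: [-179.4, -0.1, 57.7]
force: [-0.9, 0.1, -0.8]
grip_width: 0.3
```

Run:
```python
from h import *
plan([.6297,.2393,.086],57.4,hand=.7)
```

```text
now [0.6266 0.2468 0.1519] [-1.794e+02 -1.000e-01  5.770e+01] F [-0.9  0.1 -0.8] t 2.1 w 0.3 n 2
[[-0.0048, 0.0073, 0.0658], [-0.0017, -0.0003, 0.0009], 0.7]
[[-0.0047, 0.007, 0.0658], [-0.0017, -0.0003, 0.0009], 0.7]
```

Request:
{"op": "move_arm", "data": {"series": [[[-0.01, 0.014, 0.01], [-0.003, 0, 0.001], 0.7], [[0, 0, 0.05], [0, 0, 0], 0.7], [[0, 0, 0], [0, 0, 0], 0.7]]}}

```text
clock: 2.4
position: [0.6299, 0.2393, 0.1245]
eef_rot: [179.9, -0.2, 57.7]
force: [-1.0, 0.0, 0.2]
grip_width: 0.298
```

Run:
```python
from h import *
plan([.6297,.2393,.086],57.4,hand=.7)
```

```text
now [0.6299 0.2393 0.1245] [179.9  -0.2  57.7] F [-1.   0.   0.2] t 2.4 w 0.298 n 1
[[-0.0004, -0.0004, 0.077], [0.0006, -0.0012, 0.0015], 0.7]
```

Request:
{"op": "move_arm", "data": {"series": [[[0, 0, 0.04], [0, -0.001, 0.001], 0.7], [[0, 0, 0.037], [0, 0, 0], 0.7], [[0, 0, 0], [0, 0, 0], 0.7]]}}

```text
clock: 2.7
position: [0.634, 0.2375, 0.0929]
eef_rot: [179.4, -0.5, 57.3]
force: [0.2, -0.4, 0.5]
grip_width: 0.302
```

Request:
{"op": "move_arm", "data": {"newtons": 30, "series": [[[0, 0, 0], [0, 0, 0], 1], [[0, 0, 0], [0, 0, 0], 1], [[0, 0, 0], [0, 0, 0], 1]]}}

```text
clock: 3.0
position: [0.6348, 0.2351, 0.0974]
eef_rot: [179.2, -0.5, 57.2]
force: [-0.7, -2.0, -8.3]
grip_width: 0.104
```

Request:
{"op": "move_arm", "data": {"series": [[[0, 0, 0], [0, 0, 0], 0.7], [[0, 0, 0], [0, 0, 0], 0.7], [[0, 0.004, 0.03], [0.004, 0, 0], 0.7], [[0, 0, 0.005], [0, 0, 0], 0.7]]}}

```text
clock: 3.4
position: [0.6397, 0.2357, 0.0823]
eef_rot: [179.7, -0.9, 57.2]
force: [-0.9, -0.6, -0.0]
grip_width: 0.295
```

Request:
{"op": "move_arm", "data": {"newtons": 20, "series": [[[0, 0, 0], [0, 0, 0], 1], [[0, 0, 0], [0, 0, 0], 1], [[0, 0, 0], [0, 0, 0], 1]]}}

```text
clock: 3.7
position: [0.6389, 0.2343, 0.0811]
eef_rot: [179.9, -0.7, 57.2]
force: [-3.3, -1.8, 2.7]
grip_width: 0.106
```

Request:
{"op": "move_arm", "data": {"series": [[[-0.06, 0, 0], [0, 0, 0], 1], [[-0.06, 0, 0], [0, 0, 0], 1], [[-0.06, 0, 0], [0, 0, 0], 1], [[-0.06, 0, 0], [0, 0, 0], 1], [[-0.06, 0, 0], [0, 0, 0], 1]]}}

```text
clock: 4.2
position: [0.5714, 0.1304, 0.0812]
eef_rot: [178.9, -3.7, 58.1]
force: [2.5, 4.9, -0.1]
grip_width: 0.111
```

Request:
{"op": "move_arm", "data": {"series": [[[-0.04, 0, 0], [0, 0, 0], 1], [[-0.02, 0, 0], [0, 0, 0], 1], [[-0.02, 0, 0], [0, 0, 0], 1], [[-0.015, 0, 0], [0, 0, 0], 1], [[-0.015, 0, 0], [0, 0, 0], 1]]}}

```text
clock: 4.7
position: [0.546, 0.0909, 0.081]
eef_rot: [178.6, -4.8, 58.4]
force: [1.0, 4.3, 2.9]
grip_width: 0.109
```

Request:
{"op": "move_arm", "data": {"series": [[[-0.03, 0, 0], [0, 0.005, 0], 1], [[-0.03, 0, 0], [0, 0.005, 0], 1], [[-0.03, 0, 0], [0, 0.005, 0], 1], [[-0.03, 0, 0], [0, 0.003, 0], 1], [[-0.03, 0, 0], [0, 0, 0], 1]]}}

```text
clock: 5.2
position: [0.5392, 0.0794, 0.081]
eef_rot: [176.4, -13.4, 61.3]
force: [11.4, 24.5, -5.6]
grip_width: 0.114
```

Request:
{"op": "move_arm", "data": {"series": [[[0, 0, 0], [0, 0, 0], 0.72], [[0, 0, 0], [0, 0, 0], 0.72], [[0, 0, 0], [0, 0, 0], 0.72]]}}

```text
clock: 5.5
position: [0.5392, 0.0795, 0.0802]
eef_rot: [176.5, -13.4, 61.6]
force: [-0.7, -2.1, -0.2]
grip_width: 0.275
```

Run:
```python
from h import *
s=r.read_state();plan(s['position']+[0,0,.1],57.4,hand=.7)
```

```text
now [0.5392 0.0795 0.0802] [176.5 -13.4  61.6] F [-0.7 -2.1 -0.2] t 5.5 w 0.275 n 3
[[0.0154, 0.004, -0.0647], [0.0056, -0.0249, 0.0069], 0.7]
[[0.0103, 0.0026, -0.0658], [0.0056, -0.0249, 0.0069], 0.7]
[[0.0052, 0.0012, -0.0665], [0.0056, -0.0249, 0.0069], 0.7]
```

Request:
{"op": "move_arm", "data": {"series": [[[0.013, 0.004, -0.06], [0, 0, 0], 0.7], [[0.013, 0.004, -0.06], [0.002, -0.01, 0.002], 0.7], [[0.01, 0.0025, -0.065], [0.006, -0.025, 0.007], 0.5], [[0.005, 0.001, -0.065], [0.006, -0.025, 0.007], 0.5], [[0, 0, -0.065], [0.003, -0.015, 0.004], 0]]}}

```text
clock: 6.0
position: [0.5279, 0.0613, 0.2373]
eef_rot: [-179.1, 2.0, 56.3]
force: [0.4, 1.1, -1.2]
grip_width: 0.506
```

Run:
```python
from h import *
import pickle
print('scoop1 view');plan([.50,-.03,.26],80)
d=snap('top');pickle.dump(d,open('t2.pkl','wb'))
im=d['frame'][:,:,::-1]
cv2.imwrite('pics/t2.png',cv2.resize(im[80:270,80:460],None,fx=2,fy=2,interpolation=3))
```

```text
scoop1 view
now [0.5279 0.0613 0.2373] [-179.1    2.    56.3] F [ 0.4  1.1 -1.2] t 6.0 w 0.506 n 3
[[-0.0615, 0.0181, -0.0132], [-0.0024, 0.0034, -0.0439], 0]
[[-0.0632, 0.0096, -0.0138], [-0.0024, 0.0034, -0.0439], 0]
[[-0.0638, 0.0009, -0.0144], [-0.0024, 0.0034, -0.0439], 0]
```

View pics/t2.png

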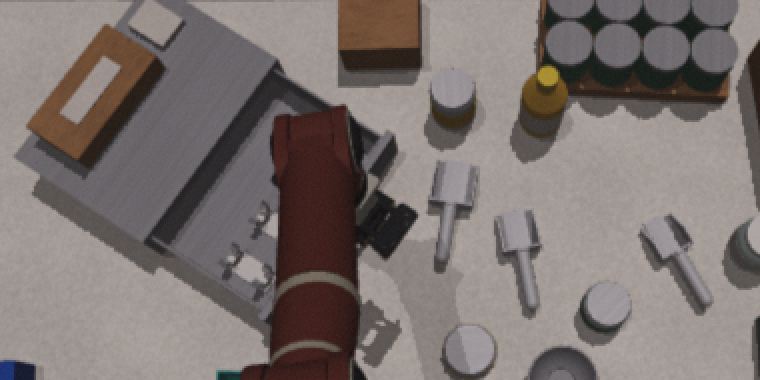

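Run:
```python
from h import *
plan([.545,-.061,.22],82.2)
```

```text
now [0.5318 0.0627 0.2427] [-179.6    1.6   56.4] F [2.6 0.5 3. ] t 6.05 w 0.551 n 4
[[-0.0475, 0.0398, 0.0124], [-0.001, 0.0021, -0.0359], 0]
[[-0.0518, 0.0342, 0.0122], [-0.001, 0.0021, -0.0359], 0]
[[-0.0554, 0.0281, 0.0119], [-0.001, 0.0021, -0.0359], 0]
[[-0.0582, 0.0217, 0.0117], [-0.001, 0.0021, -0.0359], 0]
```

Request:
{"op": "move_arm", "data": {"series": [[[-0.048, 0.04, 0.012], [-0.001, 0.002, -0.036], 0], [[-0.052, 0.034, 0.012], [-0.001, 0.002, -0.036], 0.2], [[-0.055, 0.028, 0.012], [-0.001, 0.002, -0.036], 0.4], [[-0.058, 0.022, 0.012], [-0.001, 0.002, -0.036], 0.5], [[0, 0, 0], [0, 0, 0], 0.5]]}}

```text
clock: 6.55
position: [0.5444, -0.0709, 0.2201]
eef_rot: [180.0, 0.4, 83.1]
force: [-0.3, -0.8, 0.3]
grip_width: 0.565
```

```bash
cat >> h.py <<'E'
def look(fn):
    import pickle
    d=snap('wrist',fn+'.png');pickle.dump(d,open(fn+'.pkl','wb'));return d
def scoop(d,exp,yaw,zt=.041):
    """threshold-free: rectify the plane z=zt around exp at 0.5 mm/px, axis x=handle direction"""
    c,s=np.cos(np.radians(yaw)),np.sin(np.radians(yaw))
    gx,gy=np.meshgrid(np.arange(-.08,.16,.0005),np.arange(-.07,.07,.0005))
    P=np.stack([exp[0]+c*gx-s*gy,exp[1]+s*gx+c*gy,0*gx+zt],-1)
    K,R,t=map(np.array,(d['K'],d['R'],d['t']))
    p=(P@R.T+t)@K.T; p=(p[...,:2]/p[...,2:]).astype(np.float32)
    return cv2.remap(d['frame'],p[...,0],p[...,1],1)[:,:,::-1]
E
python3 - <<'E'
from h import *
s=r.read_state();print(s['position'],s['eef_rot'])
d=look('w2')
d['frame']
E
python3 - <<'E'
from h import *
import pickle
d=pickle.load(open('w2.pkl','rb')) if __import__('os').path.exists('w2.pkl') else None
cv2.imwrite('pics/r2.png',np.vstack([scoop(d,(.555,-.061),-7.8,.03),cv2.resize(d['frame'][:,:,::-1],(480,300))]))
E
```

```text
[ 0.54435882 -0.07087659  0.22006486] [179.95677557   0.44416565  83.08476007]
```

View pics/r2.png

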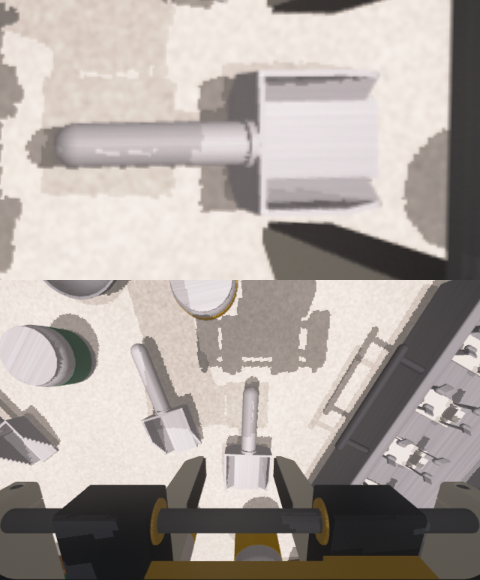

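Run:
```python
from h import *
plan([.5577,-.0593,.075],81.2,hand=.5)
```

```text
now [ 0.5444 -0.0679  0.2203] [180.    0.3  83.2] F [ 0.6  1.6 -0.7] t 6.6 w 0.532 n 4
[[0.0054, 0.006, 0.0726], [0.0001, 0.0004, 0.0027], 0.5]
[[0.0054, 0.006, 0.0727], [0.0001, 0.0004, 0.0027], 0.5]
[[0.0053, 0.006, 0.0727], [0.0001, 0.0004, 0.0027], 0.5]
[[0.0053, 0.0059, 0.0727], [0.0001, 0.0004, 0.0027], 0.5]
```

Request:
{"op": "move_arm", "data": {"series": [[[0.005, 0.006, 0.072], [0, 0, 0.003], 0.5], [[0.005, 0.006, 0.072], [0, 0, 0.003], 0.5], [[0.005, 0.006, 0.07], [0, 0, 0.003], 0.5], [[0.005, 0.006, 0.06], [0, 0, 0.003], 0.5], [[0, 0, 0], [0, 0, 0], 0.5]]}}

```text
clock: 7.1
position: [0.5575, -0.0587, 0.0804]
eef_rot: [179.8, 0.4, 80.5]
force: [-0.0, -0.0, 0.2]
grip_width: 0.5
```

Run:
```python
from h import *
plan([.5577,-.0593,.037],81.2,hand=.5)
```

```text
now [ 0.5575 -0.0587  0.0804] [179.8   0.4  80.5] F [-0.  -0.   0.2] t 7.1 w 0.5 n 1
[[-0.0006, 0.0003, 0.0869], [0.0009, 0.002, -0.0038], 0.5]
```

Request:
{"op": "move_arm", "data": {"series": [[[0, 0, 0.05], [0.001, 0.002, -0.004], 0.5], [[0, 0, 0.035], [0, 0, 0], 0.5], [[0, 0, 0], [0, 0, 0], 0.5]]}}

```text
clock: 7.4
position: [0.5585, -0.0571, 0.0399]
eef_rot: [179.9, 0.0, 81.3]
force: [-0.7, -0.4, 0.3]
grip_width: 0.501
```

Request:
{"op": "move_arm", "data": {"newtons": 50, "series": [[[0, 0, 0], [0, 0, 0], 1], [[0, 0, 0], [0, 0, 0], 1], [[0, 0, 0], [0, 0, 0], 1], [[0, 0, 0], [0, 0, 0], 1]]}}

```text
clock: 7.8
position: [0.5608, -0.0568, 0.0453]
eef_rot: [179.5, 0.0, 81.3]
force: [0.5, -0.2, -2.2]
grip_width: 0.225
```

Request:
{"op": "move_arm", "data": {"series": [[[0, 0, -0.08], [0, 0, 0], 1], [[0, 0, -0.09], [0, 0, 0], 1], [[0, 0, -0.09], [0, 0, 0], 1], [[0, 0, -0.06], [0, 0, 0], 1], [[0, 0, 0], [0, 0, 0], 1]]}}

```text
clock: 8.3
position: [0.5577, -0.0565, 0.2108]
eef_rot: [179.8, 0.0, 81.3]
force: [1.1, 0.4, -2.1]
grip_width: 0.225
```

Run:
```python
from h import *
import pickle
def rect(d,o,yaw,z,x0,x1,y0,y1,mm):
    c,s=np.cos(np.radians(yaw)),np.sin(np.radians(yaw))
    gx,gy=np.meshgrid(np.arange(x0,x1,mm),np.arange(y1,y0,-mm))
    P=np.stack([o[0]+c*gx-s*gy,o[1]+s*gx+c*gy,0*gx+z],-1)
    K,R,t=map(np.array,(d['K'],d['R'],d['t']))
    p=(P@R.T+t)@K.T; p=(p[...,:2]/p[...,2:]).astype(np.float32)
    return cv2.remap(d['frame'],p[...,0],p[...,1],1)[:,:,::-1]
d=pickle.load(open('w2.pkl','rb'))
o=(.539,.0795)
A=rect(d,o,57.4,.08,-.04,.18,-.15,.10,.0005);B=rect(d,o,57.4,.058,-.04,.18,-.15,.10,.0005)
T=pickle.load(open('t2.pkl','rb'))
cv2.imwrite('pics/dr.png',np.hstack([A,B])[:, :800])
t=rect(snap('top'),o,57.4,.08,-.06,.24,-.19,.19,.001);cv2.imwrite('pics/dt.png',t);print(A.shape,t.shape)
s=r.read_state();print(s['position'],s['eef_rot'],s['grip_width'])
```

```text
(500, 440, 3) (380, 300, 3)
[ 0.55643489 -0.05647526  0.20875538] [1.79989698e+02 5.43678614e-02 8.12831384e+01] 0.22390856248252905
```

View pics/dr.png

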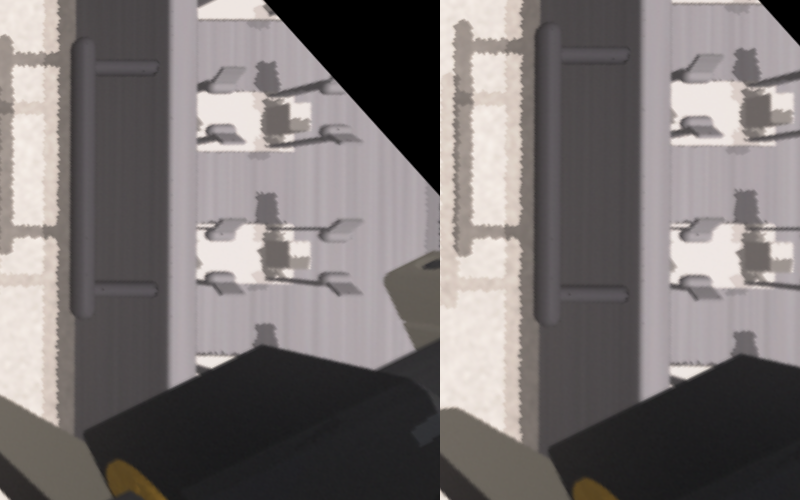

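Run:
```python
from h import *
plan([.6321,.172,.2],147.4,hand=1)
```

```text
now [ 0.5564 -0.0565  0.2088] [1.80e+02 1.00e-01 8.13e+01] F [ 0.1 -0.4 -1.5] t 8.35 w 0.224 n 8
[[0.0593, 0.01, 0.0021], [-0.0, 0.0, -0.0459], 1]
[[0.0573, 0.0185, 0.0021], [-0.0, 0.0, -0.0459], 1]
[[0.054, 0.0265, 0.0021], [-0.0, 0.0, -0.0459], 1]
[[0.0496, 0.034, 0.0022], [-0.0, 0.0, -0.0459], 1]
[[0.0442, 0.0408, 0.0022], [-0.0, 0.0, -0.0459], 1]
[[0.0379, 0.0467, 0.0022], [-0.0, 0.0, -0.0459], 1]
[[0.0308, 0.0517, 0.0022], [-0.0, 0.0, -0.0459], 1]
[[0.0231, 0.0556, 0.0022], [-0.0, 0.0, -0.0459], 1]
```

Request:
{"op": "move_arm", "data": {"series": [[[0.059, 0.01, 0.002], [0, 0, -0.046], 1], [[0.057, 0.0185, 0.002], [0, 0, -0.046], 1], [[0.054, 0.0265, 0.002], [0, 0, -0.046], 1], [[0.05, 0.034, 0.002], [0, 0, -0.046], 1]]}}

```text
clock: 8.75
position: [0.5889, 0.0527, 0.1972]
eef_rot: [-179.0, 0.1, 114.9]
force: [0.9, 0.1, -1.4]
grip_width: 0.228
```

Request:
{"op": "move_arm", "data": {"series": [[[0.044, 0.041, 0.002], [0, 0, -0.046], 1], [[0.038, 0.047, 0.002], [0, 0, -0.046], 1], [[0.031, 0.052, 0.002], [0, 0, -0.046], 1], [[0.023, 0.0555, 0.002], [0, 0, -0.046], 1], [[0, 0, 0], [0, 0, 0], 1]]}}

```text
clock: 9.25
position: [0.6183, 0.1761, 0.1775]
eef_rot: [-178.5, -1.7, 149.8]
force: [-1.0, 0.6, -0.8]
grip_width: 0.223
```

Run:
```python
from h import *
plan([.6321,.172,.12],147.4,hand=1)
a=look('w3')['frame'][:,:,::-1]; b=snap('scene')['frame'][150:400,330:620,::-1]
b=cv2.resize(b,None,fx=2,fy=2)
cv2.imwrite('pics/p3.png',np.vstack([cv2.resize(a,(580,362))[:230],b[:360]]))
```

```text
now [0.6183 0.1761 0.1775] [-178.5   -1.7  149.8] F [-1.   0.6 -0.8] t 9.25 w 0.223 n 2
[[-0.0157, 0.0049, 0.0569], [-0.0043, -0.0045, 0.0068], 1]
[[-0.0148, 0.0044, 0.0572], [-0.0043, -0.0045, 0.0068], 1]
```

View pics/p3.png

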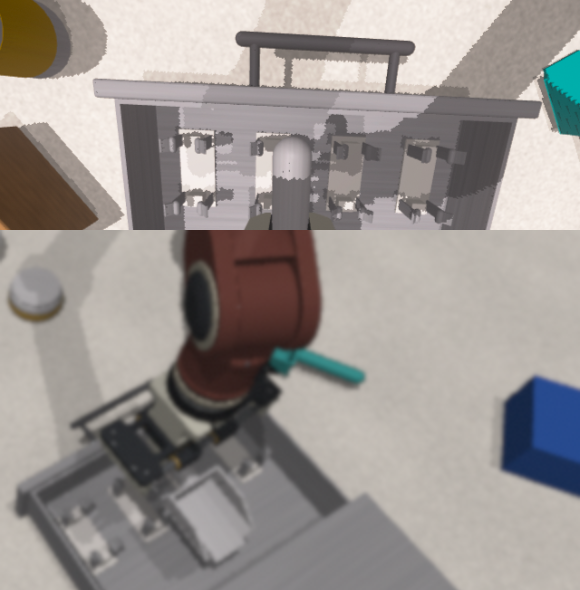

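Request:
{"op": "move_arm", "data": {"series": [[[-0.015, 0.005, 0.02], [-0.004, -0.0045, 0.007], 1], [[-0.015, 0.005, 0.03], [-0.004, -0.0045, 0.007], 1], [[0, 0, 0.03], [0, 0, 0], 1], [[0, 0, 0], [0, 0, 0], 1]]}}

```text
clock: 9.75
position: [0.6319, 0.1559, 0.1322]
eef_rot: [-178.9, 0.3, 146.0]
force: [-0.2, -0.0, -0.9]
grip_width: 0.224
```

Run:
```python
from h import *
plan([.6321,.172,.10],147.4,hand=1)
```

```text
now [0.6319 0.1559 0.1322] [-178.9    0.3  146. ] F [-0.2 -0.  -0.9] t 9.75 w 0.224 n 1
[[0.0181, 0.0282, 0.0638], [-0.006, 0.0015, -0.0078], 1]
```

Request:
{"op": "move_arm", "data": {"series": [[[0.018, 0.028, 0.0], [-0.006, 0.0015, -0.008], 1], [[0, 0, 0], [0, 0, 0], 1], [[0, 0, 0], [0, 0, 0], 1]]}}

```text
clock: 10.05
position: [0.6326, 0.1708, 0.1324]
eef_rot: [-180.0, 0.0, 147.3]
force: [-0.1, -0.6, -1.6]
grip_width: 0.223
```

Run:
```python
from h import *
plan([.6321,.172,.10],147.4,hand=1)
```

```text
now [0.6326 0.1708 0.1324] [-180.     0.   147.3] F [-0.1 -0.6 -1.6] t 10.05 w 0.223 n 1
[[0.0021, 0.0014, 0.0649], [-0.0001, 0.0002, -0.0006], 1]
```

Good. Descend in small steps, watching force.

Request:
{"op": "move_arm", "data": {"series": [[[0.002, 0.001, 0.04], [0, 0, 0], 1], [[0, 0, 0.03], [0, 0, 0], 1], [[0, 0, 0.02], [0, 0, 0], 1], [[0, 0, 0], [0, 0, 0], 1]]}}

```text
clock: 10.45
position: [0.6338, 0.1729, 0.0886]
eef_rot: [179.8, 0.2, 147.3]
force: [-0.7, -0.5, -1.3]
grip_width: 0.226
```

Request:
{"op": "move_arm", "data": {"series": [[[0, 0, 0.02], [0, 0, 0], 1], [[0, 0, 0.02], [0, 0, 0], 1], [[0, 0, 0], [0, 0, 0], 1]]}}

```text
clock: 10.75
position: [0.6352, 0.1752, 0.0703]
eef_rot: [179.5, 0.4, 147.4]
force: [2.6, -0.0, -7.0]
grip_width: 0.22
```

Request:
{"op": "move_arm", "data": {"series": [[[0, -0.003, 0.015], [0, 0, 0], 1], [[0, 0, 0.015], [0, 0, 0], 1], [[0, 0, 0], [0, 0, 0], 1]]}}

```text
clock: 11.05
position: [0.6373, 0.1783, 0.0624]
eef_rot: [178.9, 0.6, 147.4]
force: [-0.5, 1.3, -8.0]
grip_width: 0.22
```

Run:
```python
from h import *
s=r.read_state();print(s['position'],s['eef_rot'],s['force'],s['moment'],s['grip_width'])
a=look('w4')['frame'][:,:,::-1]; b=snap('scene')['frame'][150:400,330:620,::-1]
b=cv2.resize(b,None,fx=2,fy=2)
cv2.imwrite('pics/p4.png',np.vstack([cv2.resize(a,(580,362))[:250],b[:340]]))
```

```text
[0.63733318 0.17826339 0.06239972] [178.89183057   0.58690376 147.40857628] [-0.53551296  1.27678342 -7.99750168] [0.33705007 0.21138059 0.11364686] 0.2201055818330065
```

View pics/p4.png

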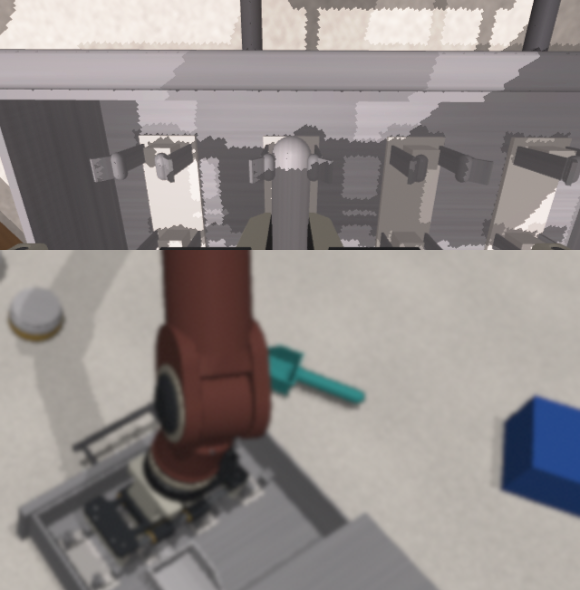

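Request:
{"op": "move_arm", "data": {"series": [[[0, -0.016, 0.012], [0.003, 0, 0], 1], [[0, -0.004, 0.01], [0.003, 0, 0], 1], [[0, 0, 0.01], [0, 0, 0], 1], [[0, 0, 0], [0, 0, 0], 1]]}}

```text
clock: 11.55
position: [0.6391, 0.1816, 0.0623]
eef_rot: [178.4, 1.1, 147.6]
force: [1.5, 0.2, -6.8]
grip_width: 0.223
```

Run:
```python
from h import *
for i in range(3):
    s=r.read_state();print(s['q'].round(1),s['effort'].round(1),s['position'],s['force'],s['moment'])
    snap('top')
plan([.6321,.172,.057],147.4,hand=1)
```

```text
[ -7.2  48.3 -18.7  90.1  20.4  43.  113. ] [  0.3 -54.4  -4.4 -14.1  -0.    0.   -0.1] [0.63908992 0.18159251 0.06227544] [ 1.54570042  0.21546465 -6.81382592] [0.02545666 0.08691777 0.07773376]
[ -7.2  48.3 -18.6  90.1  20.4  43.  113. ] [  0.8 -50.7  -3.3 -12.9   0.3   0.   -0.1] [0.63907429 0.18139625 0.06183141] [-1.29133612  0.36218849 -0.28859255] [0.2375561  0.26630275 0.04417169]
[ -7.2  48.4 -18.6  90.1  20.3  43.  113. ] [  0.8 -46.3  -2.7 -11.9   0.3  -0.4  -0.1] [0.63904448 0.18135179 0.06157868] [-0.9342154   0.66027523  6.00719327] [0.18043112 0.49168509 0.1026469 ]
now [0.6391 0.1814 0.0616] [178.5   1.1 147.5] F [-2.8  0.6  6. ] t 11.7 w 0.223 n 1
[[0.0018, -0.0236, 0.0086], [0.0086, 0.0059, 0.0008], 1]
```

Request:
{"op": "move_arm", "data": {"series": [[[0, -0.02, 0.03], [0.006, 0.005, 0], 1], [[0, -0.01, 0.03], [0.003, 0.003, 0], 1], [[0, -0.01, 0.03], [0.003, 0.002, 0], 1]]}}

```text
clock: 12.0
position: [0.6478, 0.1945, 0.0583]
eef_rot: [176.7, 0.4, 147.6]
force: [-12.4, 2.8, 59.3]
grip_width: 0.221
```

Request:
{"op": "move_arm", "data": {"series": [[[0, 0, 0], [0, 0, 0], 1], [[0, 0, 0], [0, 0, 0], 0.62], [[0, 0, 0], [0, 0, 0], 0.62], [[0, 0, 0], [0, 0, 0], 0.62]]}}

```text
clock: 12.4
position: [0.6492, 0.1937, 0.0593]
eef_rot: [176.6, 0.6, 147.6]
force: [0.7, 0.1, 0.9]
grip_width: 0.374
```

Run:
```python
from h import *
s=r.read_state();p=s['position'];print(s['force'])
plan([p[0],p[1],.24],147.4,hand=.62)
```

```text
[0.65038573 0.06860575 0.87566984]
now [0.6492 0.1937 0.0593] [176.6   0.6 147.6] F [0.7 0.1 0.9] t 12.4 w 0.374 n 5
[[-0.0008, 0.0043, -0.0722], [0.0038, 0.0007, 0.0002], 0.62]
[[-0.0006, 0.0034, -0.0722], [0.0038, 0.0007, 0.0002], 0.62]
[[-0.0005, 0.0026, -0.0722], [0.0038, 0.0007, 0.0002], 0.62]
[[-0.0003, 0.0017, -0.0723], [0.0038, 0.0007, 0.0002], 0.62]
[[-0.0002, 0.0009, -0.0723], [0.0038, 0.0007, 0.0002], 0.62]
```

Request:
{"op": "move_arm", "data": {"series": [[[0, 0.002, -0.06], [0.002, 0, 0], 0.62], [[0, 0.003, -0.08], [0.004, 0.001, 0], 0.62], [[0, 0.002, -0.09], [0.004, 0.001, 0], 0.62], [[0, 0, -0.09], [0.004, 0, 0], 0.62], [[0, 0, -0.07], [0.002, 0, 0], 0.62]]}}

```text
clock: 12.9
position: [0.6431, 0.1831, 0.2429]
eef_rot: [-178.8, -0.7, 147.2]
force: [1.1, -0.7, -0.9]
grip_width: 0.378
```

```bash
cat >> h.py <<'E'
def rect(d,o,yaw,z,x0,x1,y0,y1,mm):
    c,s=np.cos(np.radians(yaw)),np.sin(np.radians(yaw))
    gx,gy=np.meshgrid(np.arange(x0,x1,mm),np.arange(y1,y0,-mm))
    P=np.stack([o[0]+c*gx-s*gy,o[1]+s*gx+c*gy,0*gx+z],-1)
    K,R,t=map(np.array,(d['K'],d['R'],d['t']))
    p=(P@R.T+t)@K.T; p=(p[...,:2]/p[...,2:]).astype(np.float32)
    return cv2.remap(d['frame'],p[...,0],p[...,1],1)[:,:,::-1]
E
python3 - <<'E'
from h import *
s=r.read_state();print(s['position'],s['eef_rot'])
d=look('w5')
A=rect(d,(.5302,.0870),57.4,.08,-.06,.26,-.17,.17,.001)
B=rect(d,(.5302,.0870),57.4,.048,-.06,.26,-.17,.17,.001)
cv2.imwrite('pics/p5.png',cv2.resize(np.hstack([A,B]),None,fx=1.25,fy=1.25,interpolation=3))
E
```

```text
[0.64308761 0.18310925 0.24288712] [-178.79815587   -0.73281241  147.16909076]
```

View pics/p5.png

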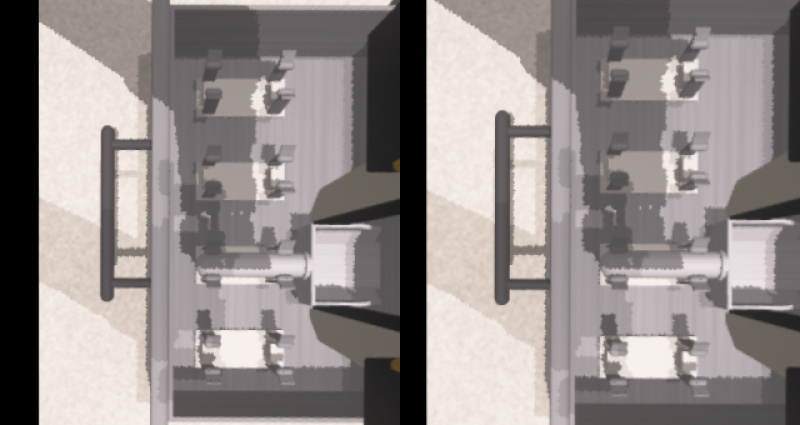

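Run:
```python
from h import *
plan([.555,.1259,.16],147.4,hand=.62)
```

```text
now [0.6459 0.1843 0.2492] [-179.3   -0.3  147.1] F [1.7 1.2 2.9] t 12.95 w 0.378 n 4
[[0.0221, -0.0487, 0.0453], [-0.001, -0.0005, -0.0004], 0.62]
[[0.0222, -0.0488, 0.0452], [-0.001, -0.0005, -0.0004], 0.62]
[[0.0223, -0.0489, 0.045], [-0.001, -0.0005, -0.0004], 0.62]
[[0.0224, -0.049, 0.0448], [-0.001, -0.0005, -0.0004], 0.62]
```

Request:
{"op": "move_arm", "data": {"series": [[[0.022, -0.049, 0.045], [-0.001, 0, 0], 0.62], [[0.022, -0.049, 0.045], [-0.001, 0, 0], 0.62], [[0.022, -0.049, 0.045], [-0.001, 0, 0], 0.62], [[0.022, -0.049, 0.04], [0, 0, 0], 0.62], [[0, 0, 0], [0, 0, 0], 0.62]]}}

```text
clock: 13.45
position: [0.5533, 0.1204, 0.1553]
eef_rot: [-179.8, -0.3, 146.8]
force: [-0.6, 0.2, 0.1]
grip_width: 0.377
```

Run:
```python
from h import *
plan([.555,.1259,.1],147.4,hand=.62)
```

```text
now [0.5533 0.1204 0.1553] [-179.8   -0.3  146.8] F [-0.6  0.2  0.1] t 13.45 w 0.377 n 2
[[0.0012, 0.0057, 0.0553], [-0.0006, -0.001, -0.0018], 0.62]
[[0.0013, 0.0056, 0.0553], [-0.0006, -0.001, -0.0018], 0.62]
```

Request:
{"op": "move_arm", "data": {"series": [[[0.0025, 0.011, 0.01], [-0.001, -0.001, -0.003], 0.62], [[0, 0, 0.04], [0, 0, 0], 0.62], [[0, 0, 0.04], [0, 0, 0], 0.62], [[0, 0, 0.02], [0, 0, 0], 0.62], [[0, 0, 0], [0, 0, 0], 0.62]]}}

```text
clock: 13.95
position: [0.5605, 0.1282, 0.0965]
eef_rot: [179.8, -0.0, 147.3]
force: [-1.5, -1.6, -1.8]
grip_width: 0.374
```

Request:
{"op": "move_arm", "data": {"series": [[[0, -0.006, 0.018], [0, 0, 0], 0.62], [[0, -0.03, 0], [0, 0, 0], 0.62], [[0, -0.03, 0], [0, 0, 0], 0.62], [[0, -0.03, 0], [0, 0, 0], 0.62], [[0, -0.03, 0], [0, 0, 0], 0.62]]}}

```text
clock: 14.45
position: [0.5402, 0.0955, 0.0901]
eef_rot: [176.5, 0.7, 147.6]
force: [18.2, 31.6, -26.0]
grip_width: 0.377
```

Request:
{"op": "move_arm", "data": {"series": [[[0, -0.03, 0], [0, 0, 0], 0.62], [[0, -0.03, 0], [0, 0, 0], 0.62], [[0, -0.03, 0], [0, 0, 0], 0.62], [[0, -0.03, 0], [0, 0, 0], 0.62]]}}

```text
clock: 14.85
position: [0.5407, 0.0933, 0.0968]
eef_rot: [169.3, 2.4, 148.4]
force: [10.9, 20.1, -11.6]
grip_width: 0.381
```

Request:
{"op": "move_arm", "data": {"series": [[[0, 0.012, 0], [0, 0, 0], 0.62], [[0, 0.01, -0.07], [0.01, 0, 0], 0.62], [[0, 0.006, -0.08], [0.02, 0, 0], 0.5], [[0, 0.002, -0.08], [0.02, 0, 0], 0.5], [[0, 0, -0.07], [0.01, 0, 0], 0.5]]}}

```text
clock: 15.35
position: [0.5287, 0.0882, 0.2504]
eef_rot: [-178.9, 2.0, 148.2]
force: [0.9, -0.0, -1.1]
grip_width: 0.498
```

Run:
```python
from h import *
plan([.47,-.19,.23],100,hand=.5)
```

```text
now [0.5287 0.0882 0.2504] [-178.9    2.   148.2] F [ 0.9 -0.  -1.1] t 15.35 w 0.498 n 7
[[-0.0274, -0.0762, 0.0083], [-0.0002, 0.0019, 0.0382], 0.5]
[[-0.0364, -0.0724, 0.008], [-0.0002, 0.0019, 0.0382], 0.5]
[[-0.0449, -0.0675, 0.0078], [-0.0002, 0.0019, 0.0382], 0.5]
[[-0.0527, -0.0617, 0.0074], [-0.0002, 0.0019, 0.0382], 0.5]
[[-0.0597, -0.0549, 0.0071], [-0.0002, 0.0019, 0.0382], 0.5]
[[-0.0659, -0.0474, 0.0067], [-0.0002, 0.0019, 0.0382], 0.5]
[[-0.0711, -0.0391, 0.0063], [-0.0002, 0.0019, 0.0382], 0.5]
```

Request:
{"op": "move_arm", "data": {"series": [[[-0.027, -0.076, 0.008], [0, 0.002, 0.038], 0.5], [[-0.036, -0.072, 0.008], [0, 0.002, 0.038], 0.5], [[-0.045, -0.067, 0.008], [0, 0.002, 0.038], 0.5], [[-0.053, -0.062, 0.0075], [0, 0.002, 0.038], 0.5]]}}

```text
clock: 15.75
position: [0.4961, -0.0696, 0.2477]
eef_rot: [179.5, 1.3, 120.6]
force: [-0.1, -0.2, 0.3]
grip_width: 0.5
```

Request:
{"op": "move_arm", "data": {"series": [[[-0.06, -0.055, 0.007], [0, 0.002, 0.038], 0.5], [[-0.066, -0.047, 0.007], [0, 0.002, 0.038], 0.5], [[-0.071, -0.039, 0.006], [0, 0.002, 0.038], 0.5], [[0, 0, 0], [0, 0, 0], 0.5], [[0, 0, 0], [0, 0, 0], 0.5]]}}

```text
clock: 16.25
position: [0.4589, -0.206, 0.2405]
eef_rot: [179.7, 0.5, 98.0]
force: [-0.0, 0.6, 0.3]
grip_width: 0.499
```

Run:
```python
from h import *
d=look('w6')
cv2.imwrite('pics/r6.png',np.vstack([scoop(d,(.4787,-.190),10.1,.03),cv2.resize(d['frame'][:,:,::-1],(480,300))]))
s=r.read_state();print(s['position'],s['eef_rot'])
t=snap('top')
cv2.imwrite('pics/t6.png',rect(t,(.5302,.087),57.4,.08,-.06,.24,-.18,.18,.001))
```

```text
[ 0.45858183 -0.20660251  0.24050511] [179.76109813   0.53566451  97.93928532]
```

View pics/r6.png

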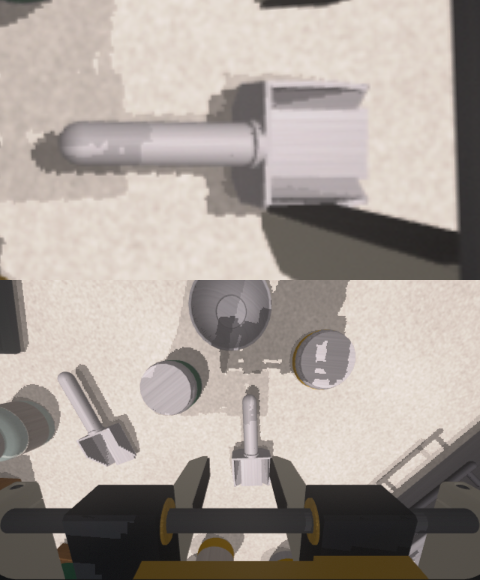

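Run:
```python
from h import *
plan([.4821,-.1874,.075],100.1,hand=.5)
```

```text
now [ 0.4594 -0.2053  0.2405] [179.7   0.5  98.1] F [-0.1  0.5  0.1] t 16.35 w 0.498 n 4
[[0.008, 0.0121, 0.0827], [0.0004, 0.0007, -0.0028], 0.5]
[[0.0077, 0.0123, 0.0827], [0.0004, 0.0007, -0.0028], 0.5]
[[0.0074, 0.0124, 0.0827], [0.0004, 0.0007, -0.0028], 0.5]
[[0.0071, 0.0126, 0.0827], [0.0004, 0.0007, -0.0028], 0.5]
```

Request:
{"op": "move_arm", "data": {"series": [[[0.008, 0.012, 0.08], [0, 0.001, -0.003], 0.5], [[0.008, 0.012, 0.08], [0, 0.001, -0.003], 0.5], [[0.0075, 0.0125, 0.08], [0, 0.001, -0.003], 0.5], [[0.007, 0.0125, 0.07], [0, 0, -0.003], 0.5], [[0, 0, 0], [0, 0, 0], 0.5]]}}

```text
clock: 16.85
position: [0.4883, -0.18, 0.0851]
eef_rot: [179.1, 0.1, 101.2]
force: [-0.1, 0.1, 0.2]
grip_width: 0.499
```

Run:
```python
from h import *
plan([.4821,-.1874,.034],100.1,hand=.5)
```

```text
now [ 0.4883 -0.18    0.0851] [1.791e+02 1.000e-01 1.012e+02] F [-0.1  0.1  0.2] t 16.85 w 0.499 n 2
[[-0.006, -0.0083, 0.051], [0.0025, 0.0002, 0.003], 0.5]
[[-0.0061, -0.0078, 0.0511], [0.0025, 0.0002, 0.003], 0.5]
```

Request:
{"op": "move_arm", "data": {"series": [[[-0.012, -0.016, 0.03], [0.005, 0, 0.006], 0.5], [[0, 0, 0.04], [0, 0, 0], 0.5], [[0, 0, 0.032], [0, 0, 0], 0.5], [[0, 0, 0], [0, 0, 0], 0.5]]}}

```text
clock: 17.25
position: [0.4857, -0.1843, 0.0384]
eef_rot: [179.7, 0.2, 100.6]
force: [-0.1, 0.7, 0.8]
grip_width: 0.5
```

Request:
{"op": "move_arm", "data": {"newtons": 50, "series": [[[0, 0, 0], [0, 0, 0], 1], [[0, 0, 0], [0, 0, 0], 1], [[0, 0, 0], [0, 0, 0], 1], [[0, 0, 0], [0, 0, 0], 1]]}}

```text
clock: 17.65
position: [0.4887, -0.1842, 0.0439]
eef_rot: [179.2, 0.4, 100.7]
force: [-0.9, -0.3, -1.0]
grip_width: 0.224
```

Request:
{"op": "move_arm", "data": {"series": [[[0, 0, -0.08], [0, 0, 0], 1], [[0, 0, -0.09], [0, 0, 0], 1], [[0, 0, -0.09], [0, 0, 0], 1], [[0, 0, -0.06], [0, 0, 0], 1], [[0, 0, 0], [0, 0, 0], 1]]}}

```text
clock: 18.15
position: [0.4849, -0.1833, 0.2093]
eef_rot: [179.5, 0.2, 100.7]
force: [0.4, -0.6, -1.6]
grip_width: 0.224
```

Run:
```python
from h import *
plan([.565,.2155,.19],147.4,hand=1)
```

```text
now [ 0.4849 -0.1833  0.2093] [179.5   0.2 100.7] F [ 0.4 -0.6 -1.6] t 18.15 w 0.224 n 10
[[0.0754, 0.0305, 0.0038], [0.0002, 0.0002, -0.0259], 1]
[[0.0727, 0.0366, 0.0039], [0.0002, 0.0002, -0.0259], 1]
[[0.0694, 0.0424, 0.0039], [0.0002, 0.0002, -0.0259], 1]
[[0.0658, 0.0479, 0.0039], [0.0002, 0.0002, -0.0259], 1]
[[0.0616, 0.0531, 0.0039], [0.0002, 0.0002, -0.0259], 1]
[[0.0571, 0.0579, 0.0039], [0.0002, 0.0002, -0.0259], 1]
[[0.0522, 0.0624, 0.0039], [0.0002, 0.0002, -0.0259], 1]
[[0.0469, 0.0664, 0.0039], [0.0002, 0.0002, -0.0259], 1]
[[0.0414, 0.07, 0.0039], [0.0002, 0.0002, -0.0259], 1]
[[0.0355, 0.0732, 0.0039], [0.0002, 0.0002, -0.0259], 1]
```

Request:
{"op": "move_arm", "data": {"series": [[[0.075, 0.03, 0.002], [0, 0, -0.026], 1], [[0.073, 0.036, 0.002], [0, 0, -0.026], 1], [[0.07, 0.042, 0.002], [0, 0, -0.026], 1], [[0.066, 0.048, 0.002], [0, 0, -0.026], 1], [[0.062, 0.053, 0.002], [0, 0, -0.026], 1]]}}

```text
clock: 18.65
position: [0.5208, 0.0123, 0.2001]
eef_rot: [-179.8, 0.5, 123.9]
force: [-0.2, 0.5, -2.0]
grip_width: 0.222
```

Request:
{"op": "move_arm", "data": {"series": [[[0.057, 0.058, 0], [0, 0, -0.026], 1], [[0.052, 0.062, 0], [0, 0, -0.026], 1], [[0.047, 0.066, 0], [0, 0, -0.026], 1], [[0.035, 0.055, 0], [0, 0, -0.026], 1], [[0, 0, 0], [0, 0, 0], 1]]}}

```text
clock: 19.15
position: [0.5444, 0.1764, 0.1916]
eef_rot: [-179.3, -0.2, 144.1]
force: [-0.5, -0.3, -1.1]
grip_width: 0.227
```

Run:
```python
from h import *
snap('top')
plan([.565,.2155,.16],147.4,hand=1)
```

```text
now [0.5442 0.1732 0.1911] [-179.1   -0.2  143.9] F [-0.8  0.2 -1.4] t 19.2 w 0.224 n 2
[[0.008, 0.0469, 0.0304], [-0.0025, -0.0006, -0.0098], 1]
[[0.0066, 0.0469, 0.0308], [-0.0025, -0.0006, -0.0098], 1]
```

Request:
{"op": "move_arm", "data": {"series": [[[0.008, 0.047, 0.015], [-0.0025, 0, -0.01], 1], [[0.007, 0.043, 0.03], [-0.0025, 0, -0.01], 1], [[0, 0, 0.03], [0, 0, 0], 1], [[0, 0, 0], [0, 0, 0], 1]]}}

```text
clock: 19.6
position: [0.5629, 0.2065, 0.1477]
eef_rot: [-179.3, -0.2, 147.1]
force: [-0.6, -0.5, -2.1]
grip_width: 0.223
```

Run:
```python
from h import *
snap('top')
plan([.565,.2155,.12],147.4,hand=1)
```

```text
now [0.5635 0.2069 0.1487] [-179.4   -0.2  147.1] F [-0.8 -0.2 -1.6] t 19.65 w 0.223 n 1
[[0.0067, 0.0166, 0.0573], [-0.0031, -0.001, -0.0019], 1]
```

Request:
{"op": "move_arm", "data": {"series": [[[0.007, 0.0165, 0], [-0.003, -0.001, -0.002], 1], [[0, 0, 0.03], [0, 0, 0], 1], [[0, 0, 0.03], [0, 0, 0], 1], [[0, 0, 0], [0, 0, 0], 1]]}}

```text
clock: 20.05
position: [0.5672, 0.2141, 0.121]
eef_rot: [179.8, 0.3, 147.1]
force: [-0.4, -0.2, -0.9]
grip_width: 0.224
```

Run:
```python
from h import *
plan([.565,.2155,.09],147.4,hand=1)
```

```text
now [0.5672 0.2141 0.121 ] [179.8   0.3 147.1] F [-0.4 -0.2 -0.9] t 20.05 w 0.224 n 1
[[0.0055, -0.0002, 0.062], [0.0012, 0.0015, -0.0014], 1]
```

Request:
{"op": "move_arm", "data": {"series": [[[0.0055, 0, 0.01], [0.001, 0.001, -0.001], 1], [[0, 0, 0.03], [0, 0, 0], 1], [[0, 0, 0.03], [0, 0, 0], 1], [[0, 0, 0], [0, 0, 0], 1]]}}

```text
clock: 20.45
position: [0.5665, 0.2161, 0.0869]
eef_rot: [179.7, 0.3, 147.3]
force: [0.2, 0.0, -0.9]
grip_width: 0.224
```

Request:
{"op": "move_arm", "data": {"series": [[[0, -0.008, 0.03], [0, 0, 0], 1], [[0, -0.02, 0.03], [0, 0, 0], 1], [[0, -0.02, 0.03], [0, 0, 0], 1]]}}

```text
clock: 20.75
position: [0.5655, 0.2136, 0.0576]
eef_rot: [177.2, 1.0, 147.5]
force: [-12.6, 3.1, 81.7]
grip_width: 0.227
```

Request:
{"op": "move_arm", "data": {"series": [[[0, 0, -0.006], [0, 0, 0], 1], [[0, 0, 0], [0, 0, 0], 0.62], [[0, 0, 0], [0, 0, 0], 0.62], [[0, 0, 0], [0, 0, 0], 0.62]]}}

```text
clock: 21.15
position: [0.5672, 0.2159, 0.065]
eef_rot: [176.8, 1.2, 147.6]
force: [0.6, 0.3, -0.2]
grip_width: 0.371
```

Request:
{"op": "move_arm", "data": {"series": [[[0, 0.002, -0.06], [0.002, 0, 0], 0.62], [[0, 0.003, -0.08], [0.004, 0.001, 0], 0.62], [[0, 0.002, -0.09], [0.004, 0.001, 0], 0.62], [[0, 0, -0.09], [0.004, 0, 0], 0.62], [[0, 0, -0.07], [0.002, 0, 0], 0.62]]}}

```text
clock: 21.65
position: [0.5608, 0.2112, 0.2568]
eef_rot: [-179.2, 0.2, 147.5]
force: [0.2, 1.1, 0.2]
grip_width: 0.379
```

Run:
```python
from h import *
d=look('w7')
A=rect(d,(.5302,.0870),57.4,.08,-.06,.26,-.17,.17,.001)
B=rect(d,(.5302,.0870),57.4,.048,-.06,.26,-.17,.17,.001)
cv2.imwrite('pics/p7.png',cv2.resize(np.hstack([A,B]),None,fx=1.25,fy=1.25,interpolation=3))
plan([.46,-.40,.24],121.6-180,hand=.5)
```

```text
now [0.5635 0.213  0.2628] [-179.8    0.6  147.4] F [1.2 1.1 4. ] t 21.7 w 0.381 n 19
[[-0.0255, -0.0602, 0.0029], [-0.0002, -0.0, -0.0451], 0.5]
[[-0.0168, -0.0632, 0.0028], [-0.0002, -0.0, -0.0451], 0.5]
[[-0.0077, -0.065, 0.0028], [-0.0002, -0.0, -0.0451], 0.5]
[[0.0016, -0.0654, 0.0027], [-0.0002, -0.0, -0.0451], 0.5]
[[0.0108, -0.0645, 0.0027], [-0.0002, -0.0, -0.0451], 0.5]
[[0.0198, -0.0624, 0.0026], [-0.0002, -0.0, -0.0451], 0.5]
[[0.0284, -0.0589, 0.0026], [-0.0002, -0.0, -0.0451], 0.5]
[[0.0364, -0.0544, 0.0025], [-0.0002, -0.0, -0.0451], 0.5]
[[0.0437, -0.0487, 0.0025], [-0.0002, -0.0, -0.0451], 0.5]
[[0.0502, -0.042, 0.0025], [-0.0002, -0.0, -0.0451], 0.5]
[[0.0556, -0.0345, 0.0024], [-0.0002, -0.0, -0.0451], 0.5]
[[0.0599, -0.0263, 0.0024], [-0.0002, -0.0, -0.0451], 0.5]
[[0.063, -0.0176, 0.0024], [-0.0002, -0.0, -0.0451], 0.5]
[[0.0649, -0.0085, 0.0024], [-0.0002, -0.0, -0.0451], 0.5]
[[0.0654, 0.0007, 0.0023], [-0.0002, -0.0, -0.0451], 0.5]
[[0.0647, 0.0099, 0.0023], [-0.0002, -0.0, -0.0451], 0.5]
[[0.0626, 0.019, 0.0023], [-0.0002, -0.0, -0.0451], 0.5]
[[0.0593, 0.0276, 0.0024], [-0.0002, -0.0, -0.0451], 0.5]
[[0.0548, 0.0357, 0.0024], [-0.0002, -0.0, -0.0451], 0.5]
```

View pics/p7.png

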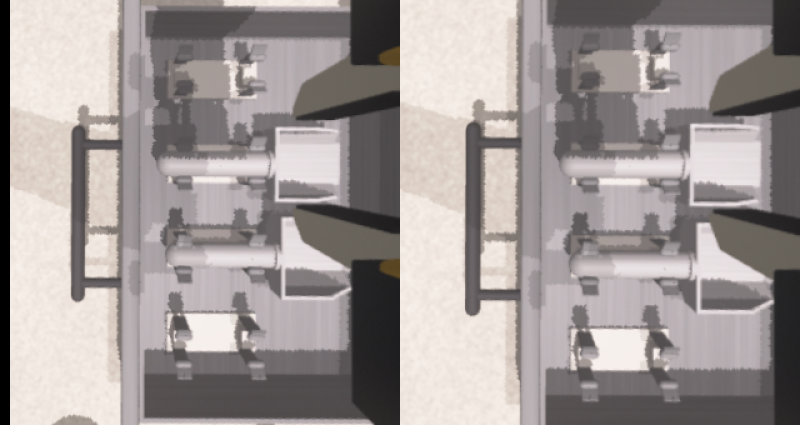

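Run:
```python
from h import *
plan([.52,-.09,.25],40,hand=.5)
```

```text
now [0.5635 0.213  0.2628] [-179.8    0.6  147.4] F [1.2 1.1 4. ] t 21.7 w 0.381 n 13
[[-0.0194, -0.0429, 0.0023], [0.0002, 0.0003, 0.0459], 0.5]
[[-0.0254, -0.0396, 0.0023], [0.0002, 0.0003, 0.0459], 0.5]
[[-0.0308, -0.0356, 0.0023], [0.0002, 0.0003, 0.0459], 0.5]
[[-0.0356, -0.0308, 0.0023], [0.0002, 0.0003, 0.0459], 0.5]
[[-0.0397, -0.0253, 0.0023], [0.0002, 0.0003, 0.0459], 0.5]
[[-0.0429, -0.0194, 0.0023], [0.0002, 0.0003, 0.0459], 0.5]
[[-0.0452, -0.013, 0.0023], [0.0002, 0.0003, 0.0459], 0.5]
[[-0.0466, -0.0064, 0.0022], [0.0002, 0.0003, 0.0459], 0.5]
[[-0.0471, 0.0004, 0.0022], [0.0002, 0.0003, 0.0459], 0.5]
[[-0.0465, 0.0072, 0.0021], [0.0002, 0.0003, 0.0459], 0.5]
[[-0.045, 0.0138, 0.0021], [0.0002, 0.0003, 0.0459], 0.5]
[[-0.0426, 0.0201, 0.0021], [0.0002, 0.0003, 0.0459], 0.5]
[[-0.0392, 0.026, 0.002], [0.0002, 0.0003, 0.0459], 0.5]
```

Request:
{"op": "move_arm", "data": {"series": [[[-0.019, -0.043, 0], [0, 0, 0.046], 0.5], [[-0.025, -0.04, 0], [0, 0, 0.046], 0.5], [[-0.031, -0.036, 0], [0, 0, 0.046], 0.5], [[-0.036, -0.031, 0], [0, 0, 0.046], 0.5], [[-0.04, -0.025, 0], [0, 0, 0.046], 0.5]]}}

```text
clock: 22.2
position: [0.5465, 0.097, 0.2633]
eef_rot: [179.4, 0.3, 104.8]
force: [-0.2, -0.3, 0.8]
grip_width: 0.5
```

Request:
{"op": "move_arm", "data": {"series": [[[-0.043, -0.019, 0], [0, 0, 0.046], 0.5], [[-0.045, -0.013, 0], [0, 0, 0.046], 0.5], [[-0.047, -0.006, 0], [0, 0, 0.046], 0.5], [[-0.047, 0, 0], [0, 0, 0.046], 0.5], [[-0.0465, 0.007, 0], [0, 0, 0.046], 0.5]]}}

```text
clock: 22.7
position: [0.5245, -0.0255, 0.2595]
eef_rot: [179.6, 0.0, 61.8]
force: [-0.1, -0.1, -0.3]
grip_width: 0.5
```

Request:
{"op": "move_arm", "data": {"series": [[[-0.045, 0.014, 0], [0, 0, 0.046], 0.5], [[-0.0425, 0.02, 0], [0, 0, 0.046], 0.5], [[-0.039, 0.026, 0], [0, 0, 0.046], 0.5], [[0, 0, 0], [0, 0, 0], 0.5]]}}

```text
clock: 23.1
position: [0.5084, -0.1027, 0.2569]
eef_rot: [179.6, 0.1, 35.6]
force: [1.5, -0.0, -0.9]
grip_width: 0.504
```

Run:
```python
from h import *
plan([.479,-.447,.24],-58.4,hand=.5)
```

```text
now [ 0.5084 -0.1027  0.2569] [1.796e+02 1.000e-01 3.560e+01] F [ 1.5 -0.  -0.9] t 23.1 w 0.504 n 12
[[-0.0374, 0.0438, 0.0032], [0.0002, -0.0001, 0.0435], 0.5]
[[-0.0311, 0.0485, 0.0032], [0.0002, -0.0001, 0.0435], 0.5]
[[-0.0242, 0.0522, 0.0032], [0.0002, -0.0001, 0.0435], 0.5]
[[-0.0168, 0.0551, 0.0032], [0.0002, -0.0001, 0.0435], 0.5]
[[-0.0092, 0.0568, 0.0031], [0.0002, -0.0001, 0.0435], 0.5]
[[-0.0013, 0.0576, 0.0031], [0.0002, -0.0001, 0.0435], 0.5]
[[0.0065, 0.0572, 0.0031], [0.0002, -0.0001, 0.0435], 0.5]
[[0.0143, 0.0558, 0.003], [0.0002, -0.0001, 0.0435], 0.5]
[[0.0217, 0.0533, 0.003], [0.0002, -0.0001, 0.0435], 0.5]
[[0.0288, 0.0499, 0.0029], [0.0002, -0.0001, 0.0435], 0.5]
[[0.0353, 0.0455, 0.0029], [0.0002, -0.0001, 0.0435], 0.5]
[[0.0412, 0.0402, 0.0029], [0.0002, -0.0001, 0.0435], 0.5]
```

Request:
{"op": "move_arm", "data": {"series": [[[-0.037, 0.044, 0.002], [0, 0, 0.0435], 0.5], [[-0.031, 0.0485, 0.002], [0, 0, 0.0435], 0.5], [[-0.024, 0.052, 0.002], [0, 0, 0.0435], 0.5], [[-0.017, 0.055, 0.002], [0, 0, 0.0435], 0.5], [[-0.009, 0.057, 0.002], [0, 0, 0.0435], 0.5]]}}

```text
clock: 23.6
position: [0.4997, -0.2398, 0.2492]
eef_rot: [-179.9, -0.1, -3.4]
force: [0.1, 0.6, -0.8]
grip_width: 0.496
```

Request:
{"op": "move_arm", "data": {"series": [[[-0.001, 0.0575, 0.002], [0, 0, 0.0435], 0.5], [[0.0065, 0.057, 0.002], [0, 0, 0.0435], 0.5], [[0.014, 0.056, 0.002], [0, 0, 0.0435], 0.5], [[0.022, 0.053, 0.002], [0, 0, 0.0435], 0.5], [[0.029, 0.05, 0.002], [0, 0, 0.0435], 0.5]]}}

```text
clock: 24.1
position: [0.4915, -0.3817, 0.2396]
eef_rot: [-179.7, 0.3, -43.0]
force: [0.3, 0.2, -0.2]
grip_width: 0.499
```

Request:
{"op": "move_arm", "data": {"series": [[[0.035, 0.0455, 0], [0, 0, 0.0435], 0.5], [[0.041, 0.04, 0], [0, 0, 0.0435], 0.5], [[0, 0, 0], [0, 0, 0], 0.5], [[0, 0, 0], [0, 0, 0], 0.5]]}}

```text
clock: 24.5
position: [0.4878, -0.4404, 0.2342]
eef_rot: [-179.9, 0.6, -58.8]
force: [-0.1, -0.1, 0.2]
grip_width: 0.5
```

Run:
```python
from h import *
d=look('w8')
s=r.read_state();print(s['position'],s['eef_rot'])
A=rect(d,(.479,-.447),31.6,.03,-.08,.16,-.07,.07,.0005)
B=rect(d,(.479,-.447),31.6,.1,-.10,.14,-.20,.05,.0008)
cv2.imwrite('pics/p8.png',np.vstack([A,cv2.copyMakeBorder(B,0,0,0,480-B.shape[1],0)])); print(A.shape,B.shape)
```

```text
[ 0.48744225 -0.4403964   0.23413926] [-179.92222622    0.62797472  -58.85141842]
(280, 480, 3) (313, 300, 3)
```

View pics/p8.png

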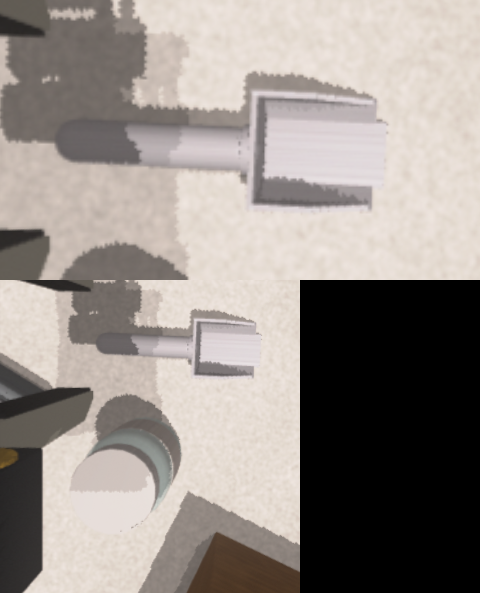

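Run:
```python
from h import *
plan([.4813,-.4482,.10],-61.2,hand=.5)
```

```text
now [ 0.4874 -0.4404  0.2341] [-179.9    0.6  -58.9] F [-0.3 -0.3 -1.1] t 24.55 w 0.501 n 3
[[0.0033, 0.0063, 0.0894], [-0.0001, 0.0012, 0.0043], 0.5]
[[0.0031, 0.0062, 0.0894], [-0.0001, 0.0012, 0.0043], 0.5]
[[0.0028, 0.0062, 0.0894], [-0.0001, 0.0012, 0.0043], 0.5]
```

Request:
{"op": "move_arm", "data": {"series": [[[0.003, 0.006, 0.085], [0, 0.001, 0.004], 0.5], [[0.003, 0.006, 0.085], [0, 0.001, 0.004], 0.5], [[0.003, 0.006, 0.08], [0, 0.001, 0.004], 0.5], [[0, 0, 0], [0, 0, 0], 0.5]]}}

```text
clock: 24.95
position: [0.4881, -0.4417, 0.1074]
eef_rot: [-179.5, -0.0, -60.1]
force: [-0.3, 0.9, -0.2]
grip_width: 0.5
```

Run:
```python
from h import *
plan([.4813,-.4482,.05],-61.2,hand=.5)
```

```text
now [ 0.4881 -0.4417  0.1074] [-179.5   -0.   -60.1] F [-0.3  0.9 -0.2] t 24.95 w 0.5 n 2
[[0.0022, 0.0097, 0.0574], [-0.0015, -0.0001, 0.0031], 0.5]
[[0.0023, 0.0094, 0.0574], [-0.0015, -0.0001, 0.0031], 0.5]
```

Request:
{"op": "move_arm", "data": {"series": [[[0.0045, 0.019, 0.03], [-0.003, 0, 0.006], 0.5], [[0, 0, 0.04], [0, 0, 0], 0.5], [[0, 0, 0.035], [0, 0, 0], 0.5], [[0, 0, 0], [0, 0, 0], 0.5]]}}

```text
clock: 25.35
position: [0.4854, -0.449, 0.0587]
eef_rot: [-179.8, -0.5, -60.8]
force: [-0.5, 0.3, 0.2]
grip_width: 0.499
```

Run:
```python
from h import *
plan([.4813,-.4482,.05],-61.2,hand=.5)
```

```text
now [ 0.4854 -0.449   0.0587] [-179.8   -0.5  -60.8] F [-0.5  0.3  0.2] t 25.35 w 0.499 n 1
[[-0.0056, 0.0064, 0.0173], [-0.0011, -0.0029, 0.002], 0.5]
```

Request:
{"op": "move_arm", "data": {"newtons": 30, "series": [[[-0.005, 0.006, 0.024], [-0.001, -0.003, 0.002], 0.6], [[0, 0, 0.006], [0, 0, 0], 1], [[0, 0, 0.004], [0, 0, 0], 1], [[0, 0, 0], [0, 0, 0], 1], [[0, 0, 0], [0, 0, 0], 1]]}}

```text
clock: 25.85
position: [0.4835, -0.4507, 0.0456]
eef_rot: [-179.9, -0.4, -61.2]
force: [0.1, 0.2, -1.1]
grip_width: 0.225
```

Request:
{"op": "move_arm", "data": {"series": [[[0, 0, -0.03], [0, 0, 0], 1], [[-0.04, 0, -0.02], [0, 0, 0], 1], [[-0.04, 0, 0], [0, 0, 0], 1], [[0, 0, 0], [0, 0, 0], 1], [[0, 0, 0], [0, 0, 0], 1]]}}

```text
clock: 26.35
position: [0.465, -0.4171, 0.0762]
eef_rot: [-179.8, -0.8, -61.2]
force: [0.3, 0.5, -0.2]
grip_width: 0.225
```

Request:
{"op": "move_arm", "data": {"newtons": 50, "series": [[[0, 0, -0.08], [0, 0, 0], 1], [[0, 0, -0.09], [0, 0, 0], 1], [[0, 0, -0.08], [0, 0, 0], 1], [[0, 0, 0], [0, 0, 0], 1]]}}

```text
clock: 26.75
position: [0.465, -0.4197, 0.2064]
eef_rot: [-179.9, -1.0, -61.3]
force: [-0.0, -0.9, -0.6]
grip_width: 0.224
```

Run:
```python
from h import *
plan([.6995,.1289,.2],-32.6,hand=1)
```

```text
now [ 0.465  -0.4197  0.2064] [-179.9   -1.   -61.3] F [-0.  -0.9 -0.6] t 26.75 w 0.224 n 14
[[-0.0526, -0.0671, 0.0002], [0.0001, -0.0004, -0.0114], 1]
[[-0.0502, -0.0689, 0.0002], [0.0001, -0.0004, -0.0114], 1]
[[-0.0477, -0.0706, 0.0003], [0.0001, -0.0004, -0.0114], 1]
[[-0.0451, -0.0723, 0.0004], [0.0001, -0.0004, -0.0114], 1]
[[-0.0425, -0.0739, 0.0004], [0.0001, -0.0004, -0.0114], 1]
[[-0.0399, -0.0753, 0.0005], [0.0001, -0.0004, -0.0114], 1]
[[-0.0371, -0.0767, 0.0006], [0.0001, -0.0004, -0.0114], 1]
[[-0.0344, -0.078, 0.0006], [0.0001, -0.0004, -0.0114], 1]
[[-0.0316, -0.0792, 0.0007], [0.0001, -0.0004, -0.0114], 1]
[[-0.0287, -0.0802, 0.0007], [0.0001, -0.0004, -0.0114], 1]
[[-0.0258, -0.0812, 0.0008], [0.0001, -0.0004, -0.0114], 1]
[[-0.0229, -0.0821, 0.0008], [0.0001, -0.0004, -0.0114], 1]
[[-0.02, -0.0829, 0.0008], [0.0001, -0.0004, -0.0114], 1]
[[-0.017, -0.0835, 0.0009], [0.0001, -0.0004, -0.0114], 1]
```

Request:
{"op": "move_arm", "data": {"series": [[[-0.053, -0.067, 0], [0, 0, -0.0114], 1], [[-0.05, -0.069, 0], [0, 0, -0.0114], 1], [[-0.048, -0.0705, 0], [0, 0, -0.0114], 1], [[-0.045, -0.072, 0], [0, 0, -0.0114], 1], [[-0.0425, -0.074, 0], [0, 0, -0.0114], 1]]}}

```text
clock: 27.25
position: [0.5488, -0.2327, 0.2056]
eef_rot: [179.5, -1.7, -51.8]
force: [0.9, 0.5, -1.0]
grip_width: 0.224
```

Request:
{"op": "move_arm", "data": {"series": [[[-0.04, -0.075, 0], [0, 0, -0.0114], 1], [[-0.037, -0.0765, 0], [0, 0, -0.0114], 1], [[-0.0345, -0.078, 0], [0, 0, -0.0114], 1], [[-0.0315, -0.079, 0], [0, 0, -0.0114], 1], [[-0.0285, -0.08, 0], [0, 0, -0.0114], 1]]}}

```text
clock: 27.75
position: [0.6393, -0.0323, 0.1991]
eef_rot: [179.1, -1.7, -41.3]
force: [1.0, -1.0, -1.8]
grip_width: 0.223
```

Run:
```python
from h import *
snap('top')
plan([.6995,.1289,.18],-32.6,hand=1)
```

```text
now [ 0.6428 -0.0202  0.1979] [179.6  -1.5 -40.4] F [ 2.8  7.1 -0.7] t 27.8 w 0.224 n 4
[[-0.027, -0.0752, 0.0077], [0.0007, -0.002, -0.0109], 1]
[[-0.0244, -0.0761, 0.008], [0.0007, -0.002, -0.0109], 1]
[[-0.0217, -0.0768, 0.0084], [0.0007, -0.002, -0.0109], 1]
[[-0.019, -0.0775, 0.0087], [0.0007, -0.002, -0.0109], 1]
```

Request:
{"op": "move_arm", "data": {"series": [[[-0.027, -0.075, 0.004], [0, -0.002, -0.011], 1], [[-0.0245, -0.076, 0.004], [0, -0.002, -0.011], 1], [[-0.022, -0.077, 0.004], [0, -0.002, -0.011], 1], [[-0.015, -0.065, 0.008], [0, -0.002, -0.011], 1], [[0, 0, 0], [0, 0, 0], 1]]}}

```text
clock: 28.3
position: [0.6994, 0.1264, 0.1816]
eef_rot: [179.4, 0.1, -32.1]
force: [-0.7, 1.4, -0.7]
grip_width: 0.223
```

Run:
```python
from h import *
snap('top')
plan([.6995,.1289,.14],-32.6,hand=1)
```

```text
now [0.699  0.1229 0.182 ] [ 1.793e+02  1.000e-01 -3.230e+01] F [-0.1  0.3 -0.6] t 28.35 w 0.223 n 1
[[-0.0055, -0.0118, 0.0839], [0.0041, 0.0003, 0.0018], 1]
```

Request:
{"op": "move_arm", "data": {"series": [[[-0.0055, -0.012, 0.02], [0.004, 0, 0.002], 1], [[0, 0, 0.04], [0, 0, 0], 1], [[0, 0, 0.03], [0, 0, 0], 1], [[0, 0, 0.015], [0, 0, 0], 1], [[0, 0, 0], [0, 0, 0], 1]]}}

```text
clock: 28.85
position: [0.6996, 0.1199, 0.1259]
eef_rot: [179.8, -0.1, -33.4]
force: [-0.3, 0.1, -1.3]
grip_width: 0.222
```

Run:
```python
from h import *
plan([.6995,.1289,.10],-32.6,hand=1)
```

```text
now [0.6996 0.1199 0.1259] [ 1.798e+02 -1.000e-01 -3.340e+01] F [-0.3  0.1 -1.3] t 28.85 w 0.222 n 1
[[-0.0102, -0.015, 0.0517], [0.0014, -0.0006, -0.0046], 1]
```

Request:
{"op": "move_arm", "data": {"series": [[[-0.01, -0.015, 0], [0.001, 0, -0.0045], 1], [[0, 0, 0.02], [0, 0, 0], 1], [[0, 0, 0.02], [0, 0, 0], 1], [[0, 0, 0], [0, 0, 0], 1]]}}

```text
clock: 29.25
position: [0.7006, 0.1283, 0.1063]
eef_rot: [-179.9, -0.3, -32.7]
force: [-0.9, 0.4, -0.2]
grip_width: 0.222
```

Run:
```python
from h import *
plan([.6995,.1289,.085],-32.6,hand=1)
```

```text
now [0.7006 0.1283 0.1063] [-179.9   -0.3  -32.7] F [-0.9  0.4 -0.2] t 29.25 w 0.222 n 1
[[-0.0028, 0.0002, 0.0425], [-0.0004, -0.0014, -0.0005], 1]
```

Request:
{"op": "move_arm", "data": {"series": [[[-0.003, 0, 0.02], [0, -0.001, 0], 1], [[0, 0, 0.025], [0, 0, 0], 1], [[0, 0, 0], [0, 0, 0], 1]]}}

```text
clock: 29.55
position: [0.6994, 0.1292, 0.0819]
eef_rot: [-179.9, -0.1, -32.7]
force: [0.3, 0.4, -1.5]
grip_width: 0.218
```

Request:
{"op": "move_arm", "data": {"series": [[[0, 0.008, 0.03], [0, 0, 0], 1], [[0, 0.018, 0.03], [0, 0, 0], 1], [[0, 0.018, 0.025], [0, 0, 0], 1]]}}

```text
clock: 29.85
position: [0.6984, 0.125, 0.0598]
eef_rot: [-177.9, -0.5, -32.2]
force: [-17.9, 8.4, 67.1]
grip_width: 0.222
```

Request:
{"op": "move_arm", "data": {"series": [[[0, 0, -0.006], [0, 0, 0], 1], [[0, 0, 0], [0, 0, 0], 0.63], [[0, 0, 0], [0, 0, 0], 0.63], [[0, 0, 0], [0, 0, 0], 0.63]]}}

```text
clock: 30.25
position: [0.6995, 0.1257, 0.0661]
eef_rot: [-177.7, -0.7, -32.2]
force: [-1.0, 0.4, -1.5]
grip_width: 0.362
```

Request:
{"op": "move_arm", "data": {"series": [[[0, -0.002, -0.06], [-0.002, 0, 0], 0.63], [[0, -0.003, -0.08], [-0.004, 0, 0], 0.63], [[0, 0, -0.09], [-0.002, 0, 0], 0.63], [[0.02, 0.04, -0.08], [0, 0, 0], 0.63], [[0.03, 0.06, -0.07], [0, 0, 0], 0.63]]}}

```text
clock: 30.75
position: [0.6881, 0.0753, 0.2481]
eef_rot: [-179.9, 0.3, -31.7]
force: [0.0, -0.1, 0.2]
grip_width: 0.37
```

Request:
{"op": "move_arm", "data": {"series": [[[0, 0.08, 0], [0, 0, 0], 0.63], [[0, 0.08, 0], [0, 0, 0], 0.63], [[0, 0.08, 0], [0, 0, 0], 0.63], [[0, 0, 0], [0, 0, 0], 1]]}}

```text
clock: 31.15
position: [0.6263, -0.0392, 0.2529]
eef_rot: [-179.9, -0.6, -32.2]
force: [0.1, -0.6, -0.3]
grip_width: 0.323
```

Run:
```python
from h import *
s=r.read_state();print(s['position'],s['eef_rot'],s['clock'])
d=look('w9')
B=rect(d,(.5302,.0870),57.4,.048,-.06,.26,-.17,.17,.001)
B=cv2.resize(B,None,fx=1.25,fy=1.25,interpolation=3)
S=snap('top')
C=cv2.resize(S['frame'][80:280,80:240,::-1],None,fx=2.1,fy=2.125,interpolation=3)
cv2.imwrite('pics/p9.png',np.hstack([B,C]));print(B.shape,C.shape)
```

```text
[ 0.62634926 -0.0391972   0.25294254] [-179.87937183   -0.57213081  -32.21843754] 31.15
(425, 400, 3) (425, 336, 3)
```

View pics/p9.png

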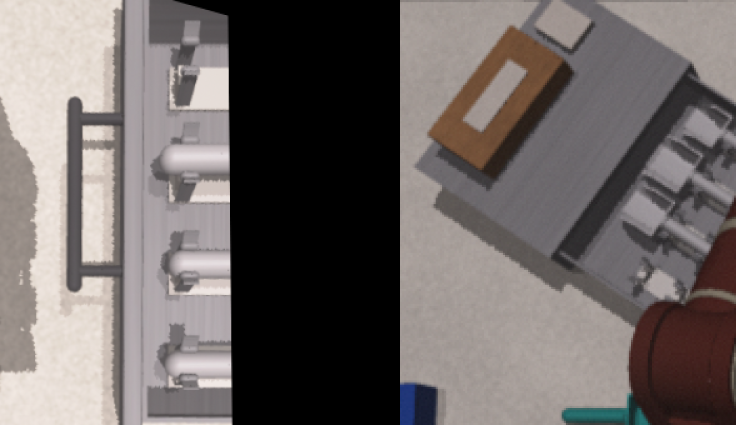

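Run:
```python
from h import *
plan([.508,.053,.2],-32.6,hand=1)
```

```text
now [ 0.629  -0.0322  0.2523] [-179.6   -0.5  -31.7] F [ 0.5  0.7 -0.6] t 31.25 w 0.245 n 4
[[-0.0741, -0.0042, 0.0255], [-0.0006, -0.0007, 0.0012], 1]
[[-0.074, -0.004, 0.0257], [-0.0006, -0.0007, 0.0012], 1]
[[-0.074, -0.0037, 0.0258], [-0.0006, -0.0007, 0.0012], 1]
[[-0.074, -0.0035, 0.026], [-0.0006, -0.0007, 0.0012], 1]
```

Request:
{"op": "move_arm", "data": {"series": [[[-0.074, -0.004, 0.02], [0, 0, 0.001], 1], [[-0.074, -0.004, 0.02], [0, 0, 0.001], 1], [[-0.074, -0.004, 0.02], [0, 0, 0.001], 1], [[-0.074, -0.004, 0.02], [0, 0, 0.001], 1], [[0, 0, 0], [0, 0, 0], 1]]}}

```text
clock: 31.75
position: [0.5072, 0.0643, 0.2051]
eef_rot: [-179.5, -0.3, -31.8]
force: [0.3, -1.2, 0.2]
grip_width: 0.007
```

Run:
```python
from h import *
plan([.508,.053,.085],-32.6,hand=1)
```

```text
now [0.5072 0.0643 0.2051] [-179.5   -0.3  -31.8] F [ 0.3 -1.2  0.2] t 31.75 w 0.007 n 3
[[0.004, 0.0068, 0.08], [-0.0009, -0.0006, 0.0015], 1]
[[0.0041, 0.0066, 0.08], [-0.0009, -0.0006, 0.0015], 1]
[[0.0043, 0.0063, 0.08], [-0.0009, -0.0006, 0.0015], 1]
```

Request:
{"op": "move_arm", "data": {"series": [[[0.008, 0.016, 0.04], [-0.001, 0, 0.002], 1], [[0.004, 0.006, 0.08], [-0.001, 0, 0.002], 1], [[0, 0, 0.08], [0, 0, 0], 1], [[0, 0, 0.03], [0, 0, 0], 1], [[0, 0, 0], [0, 0, 0], 1]]}}

```text
clock: 32.25
position: [0.5154, 0.0618, 0.0856]
eef_rot: [-179.4, -0.7, -31.6]
force: [0.2, 0.3, 0.9]
grip_width: 0.008
```

Request:
{"op": "move_arm", "data": {"series": [[[0, -0.04, 0], [0, 0, 0.005], 1], [[0, -0.05, 0], [0, 0, 0], 1], [[0, -0.06, 0], [0, 0, 0], 1], [[0, -0.06, 0], [0, 0, 0], 1], [[0, -0.06, 0], [0, 0, 0], 1]]}}

```text
clock: 32.75
position: [0.5821, 0.1646, 0.0853]
eef_rot: [178.9, 0.0, -33.1]
force: [-3.8, -4.2, 2.2]
grip_width: 0.004
```

Run:
```python
from h import *
plan([.638,.256,.085],-32.6,hand=1)
```

```text
now [0.5821 0.1646 0.0853] [178.9   0.  -33.1] F [-3.8 -4.2  2.2] t 32.75 w 0.004 n 3
[[-0.002, -0.0714, -0.0012], [0.002, 0.0, -0.0009], 1]
[[-0.0018, -0.0714, -0.0007], [0.002, 0.0, -0.0009], 1]
[[-0.0016, -0.0714, -0.0003], [0.002, 0.0, -0.0009], 1]
```

Request:
{"op": "move_arm", "data": {"series": [[[-0.002, -0.06, 0], [0.002, 0, -0.001], 1], [[-0.002, -0.06, 0], [0.002, 0, 0], 1], [[0, -0.05, 0], [0.002, 0, 0], 1], [[0, -0.04, 0], [0, 0, 0], 1], [[0, -0.03, 0], [0, 0, 0], 1]]}}

```text
clock: 33.25
position: [0.6375, 0.2502, 0.0855]
eef_rot: [176.9, 0.5, -32.9]
force: [-30.0, -28.6, 25.8]
grip_width: 0.003
```

Request:
{"op": "move_arm", "data": {"series": [[[0, -0.03, 0], [0, 0, 0], 1], [[0, -0.03, 0], [0, 0, 0], 1], [[0, -0.03, 0], [0, 0, 0], 1]]}}

```text
clock: 33.55
position: [0.6378, 0.2503, 0.086]
eef_rot: [171.2, 2.0, -34.0]
force: [-19.2, -15.5, 15.1]
grip_width: 0.003
```

Request:
{"op": "move_arm", "data": {"series": [[[0, 0.05, 0], [-0.01, -0.003, 0], 1], [[0, 0.08, 0], [-0.02, -0.004, 0], 1], [[0, 0.03, -0.06], [-0.01, 0, 0], 1], [[0, 0.03, -0.08], [-0.005, 0, 0], 1], [[0, 0.03, -0.08], [0, 0, 0], 1]]}}

```text
clock: 34.05
position: [0.5967, 0.1828, 0.2159]
eef_rot: [161.9, 3.7, -34.1]
force: [0.5, 0.7, -0.1]
grip_width: 0.004
```

Request:
{"op": "move_arm", "data": {"series": [[[0.04, 0.07, -0.02], [0, 0, 0], 1], [[0.05, 0.07, 0], [0, 0, 0], 1], [[0.05, 0.06, 0], [0, 0, 0], 1], [[0.05, 0.05, 0], [0, 0, 0], 1], [[0, 0, 0], [0, 0, 0], 1]]}}

```text
clock: 34.55
position: [0.6215, 0.0336, 0.2724]
eef_rot: [163.0, 2.6, -33.3]
force: [-0.3, -0.2, 0.1]
grip_width: 0.005
```

Run:
```python
from h import *
s=r.read_state();print(s['position'],s['eef_rot'],s['force'])
a=snap('top');b=snap('scene')
cv2.imwrite('pics/f.png',np.hstack([cv2.resize(a['frame'][60:300,60:480],(420,240)),b['frame'][130:370,280:640]])[:,:,::-1])
```

```text
[0.62150171 0.03362204 0.27244659] [162.99460123   2.58219778 -33.26391514] [-0.31285331 -0.23429824  0.06306553]
```

View pics/f.png

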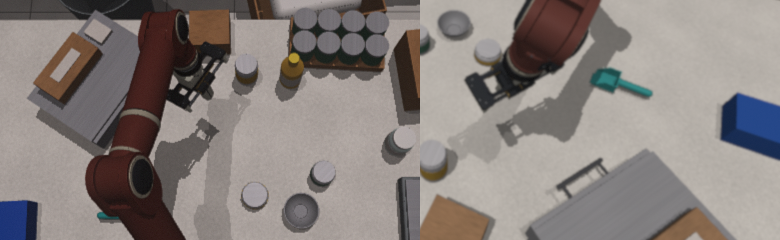

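```bash
python3 -c "
from rig import r
print(r.hand_in())"
```

```text
the job is handed in; nothing more can be done
None
```

I pulled the drawer out to its stop, put the three scoops that were on the bench into places -40, +40 and -120 mm, and pushed the drawer shut. I handed the job in at about 34.6 s; the hand-in gives no verdict.

- **Drawer slip and force:** While I pressed in the first scoop, the drawer slid in about 26 mm, so I pulled it back out before the second. Pressing the scoops home peaked at about 82 N at the wrist, below the 120 N limit.
- **Placing:** In the last wrist picture before shutting, all three handles lay in the front clips with the lips over them. Sideways they were within about 1 mm. Lengthwise they were about 125, 118 and 121 mm, against a home point of 119 mm and a limit of ±14 mm.
- **Shutting:** The push ended against the stop with the drawer about 1.5 mm out by arm position. The final pictures show the drawer shut, no scoops left on the bench, and the arm clear. The bystanders in view stood where they were.
- **Not checked:** I did not measure handle heights in the clips from pictures. I judged the scoops home from the similar depth each one stopped at, about 13 to 14 mm higher than where I gripped it. A rigid grip should have given 18 mm; I put the gap down to the grip slipping or lifting, but did not confirm it. The rear clips were not in view in the last close-up.

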